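# Clear the tape feeder for a new spool

### The job

Get the tape feeder ready for a new spool: put the red-knobbed lock pin into the brass bush of the feeder's sprung blue follower arm, swing the arm back off the spool against its spring, and push the pin fully home in the yellow-ringed hole so that the arm stays back on its own. Then lift the empty orange spool off its spindle and set it down, upright and not dropped, in the free end of the grey bin beside the spool already there. Leave the other tools, the other spool, the cones, shears and tin where they are.

Things in the scene. Friction and masses are not known exactly. Their poses are not given: they have to be found in the camera images.
- deck: Sloping aluminium deck of the tape feeder, 228 x 262 mm; origin at its centre on its top surface, 100 mm above the table. Deck axes: x up the slope, y left, z out of the deck, leaning 25 degrees from vertical back towards the robot when the feeder stands square. The feeder is fixed; its place and yaw vary. Three guide posts, 34 mm high, stand near the deck's right, front and back edges.
- lock_hole (a point): Centre of the mouth of the yellow-ringed lock hole in the top face of the dark quadrant plate, 20 mm above the deck surface; axes as the deck's. Hole 13 mm diameter, 2 mm chamfer, 20 mm deep, square to the deck. With the pin fully home its knob centre lies 34 mm above this point along z.
- bush (a point): Centre of the top face of the brass bush (30 x 30 mm) in the blue arm: 13 mm hole, 2 mm chamfer, through 12 mm, square to the deck. Its top is 15 mm, its underside 3 mm above the quadrant plate, which lies under it all round its swing and stops a pin pushed through elsewhere than at the lock hole. Moves on a 70 mm radius about pivot. x axis outward along the arm, z out of the deck.
- pivot (a point): Axis of the follower arm, at the quadrant plate's top face; axes as the deck's. In deck x, y it lies (69, -11) mm from the lock hole. A steel cap and coil spring stand on it to 33 mm above this point. The arm ends 139 mm from it; an 18 mm rubber roller hangs under the arm at 130 mm and stands over the spool's flange at rest, so the spool cannot be lifted until the arm is back.
- follower (a joint): Angle of the sprung arm in rad: 0 at its stop beside the spool, growing as it swings back, clockwise seen from above the deck (turning about minus deck z), to a far stop at 1.15. The bush is exactly over the lock hole at 0.95. The spring returns it to 0 whenever it is let go; at the bush it pulls with about 1.6 N at 0 and 4.6 N at 0.95.
- pin_knob (a point): Centre of the red knob of the loose lock pin (z along the pin, upward): knob 24 mm diameter, 30 mm long; below it a collar 20 mm diameter, 4 mm thick, and a shank 10 mm diameter, 33 mm long, its last 9 mm tapered to 4.4 mm. Tip 52 mm, collar underside 19 mm below this point. About 70 g. Starts upright in one of the tool block's four holes, this point 65 mm above the table. Home, the collar sits on the bush.
- rack: Wooden tool block, fixed, 128 x 128 x 45 mm, origin under its centre; four holes 12 mm diameter, 32 mm deep, at x, y = +-32 mm, holding the lock pin, an awl, a screwdriver and a punch, in any order. The others are taller than the pin and 64 mm from it: open the fingers only as far as needed. Block and bin may be on either side of the feeder.
- spindle (a point): Foot of the spool's steel spindle, centre of the black turntable's top, 4 mm above the deck surface; axes as the deck's. Spindle 18 mm diameter, 30 mm high, end tapered.
- spool_mid (a point): Centre (half-way up) of the loose empty orange spool, z along its hub, flange at the lower end. Hub 36 mm outside, 20 mm inside diameter, 48 mm tall; flange 90 mm diameter, 4 mm thick, at the bottom. About 60 g. Starts on the spindle, leaning with the deck. Grasp the hub above the flange; lift it at least 35 mm along the spindle before moving aside.
- bin: Grey steel bin, fixed, open on top: outside 212 x 136 mm (x, y), 44 mm high, walls and floor 3 mm. Origin under its centre at table level. Its -x end (towards the robot) is free, free place centred at x = -50, y = 0 mm; another spool stands at the +x end.
- spool2_mid (a point): Centre (half-way up) of the second empty orange spool, same sizes, standing in the bin; leave it.
- awl_mid (a point): Middle of the awl with dark wooden handle (26 mm diameter) standing in the tool block; its top is 100 mm above the table; leave it.
- driver_mid (a point): Middle of the screwdriver with blue handle (24 mm diameter) standing in the tool block; its top is 106 mm above the table; leave it.
- punch_mid (a point): Middle of the punch with black handle (16 mm diameter) standing in the tool block; its top is 96 mm above the table; leave it.
- cone_black: Black thread cone, 66 mm diameter at the foot, 148 mm tall, origin under its centre; standing loose on the table, leave it.
- cone_white: White thread cone, same sizes, origin under its centre; leave it.
- shears: Tailor's shears lying flat, 195 mm long, blades along +x from the origin at the pivot screw, 13 mm high; leave them.
- tin: Round blue tin with steel lid, 67 mm diameter, 28 mm high, origin under its centre; leave it.

How it is judged:
By the outcome, as a careful person would: the job done as asked, in the order asked, and still so for the second after the job is handed in, with the robot touching nothing.
It also fails if it takes over 61 s, if anything falls off the work surface, if the arm or the gripper's body presses on something with over 40 N, if the wrist force passes 120 N, or if a joint passes its speed limit or range.

### The arm

A 6-joint arm with a two-finger parallel gripper is mounted at the origin on the work surface. World frame = base frame: x ahead of the robot, y to its left, z up, the work surface at z = 0. Lengths are in m, angles in rad, forces in N, time in s.
With the tool pointing down it reaches from about 0.325 to 1 m from the base axis. Payload 5.1 kg.
Tool frame: the origin (TCP) lies where the fingers leave the gripper's body, on its centre line; the fingertips stand 73 mm ahead of it and the grasp point (between the pads) lies 54 mm ahead of it; z points along the fingers, y is the direction in which the jaws open and shut (so a half turn about z gives the same grasp; the last joint's range is limited). The gripper opens to 85 mm and grips with 20 to 120 N. Pads are 22 mm wide; open, the fingers measure 114 mm over their backs; the gripper's body (76 mm by 85 mm) begins 54 mm behind the grasp point. The pads swing forward as they close: fully open they stand 13 mm farther back than shut.
Start: joints at [-1.334, 0.124, 1.65, -0, 1.367, -0.083], TCP at [0.204, -0.617, 0.304] pointing down, gripper open.
Joint ranges: [-2.61, 2.61], [-1.02, 2.33], [0.03, 2.71], [-1.35, 4.49], [0.32, 2.68], [-2.91, 2.91]. Speed limits (rad/s): [2.57, 2.57, 3.14, 3.14, 3.14, 3.14].

### API

Orientations are given as a unit quaternion [w, x, y, z].
In Python, from station import sense, viewer, job_done gives the robot as it stands. The module is installed in compiled form; this text tells all that it offers.
- The arm moves only by the tool apply_moves, never from a script. Its argument "commands" is a list of rows, each an object of numbers: "tx", "ty", "tz": the shift along the tool's x, y, z in units of 30 mm (1.0 is 30 mm); "rx", "ry", "rz": the turn, a rotation vector about the tool's x, y, z in units of 8 degrees (1.0 is 8 degrees). In form: [{"tx": .., "ty": .., "tz": .., "rx": .., "ry": .., "rz": ..}, ...]. A call has exactly 8 rows; each row is the pose to reach, as a shift and turn from the pose commanded when the call began, along the tool's axes at that moment; what a row does not reach only later rows make up. A row lasts 1/10 s, in which the tool goes at most 50 mm and 8.59 degrees, less where a joint would pass 70% of its speed; a pose out of reach is approached as far as the arm can. A call with a gripper value outside its range is refused whole. "fingers" is the opening, from 0 (shut) to 1 (fully open), set as the call begins (left out, the last holds). The fingers move at their own pace and stop on an object; the grip force is fixed at half the most. Time passes only in rows, so rows that repeat a pose let the fingers close, or fill a call up. It gives the time, the measured TCP pose, the force and the opening at its end, in the units of the state.
- sense(): the state, without advancing time (a new reading comes with each control period).
- viewer.capture(name): name is "scene" or "top" or "wrist"; returns a dict with "image" (400x640x3 uint8, red, green, blue), "fx", "fy", "cx", "cy" (pixels), "position" and "rotation" of the camera in the world. Camera axes: x right, y down, z forward; pixel columns grow to the right and rows downward; lengths in m; the calibration is good to about 2 mm. A picture is of the moment at which its call begins. There is no depth.
- job_done(): hands the job in, once; it reports no verdict.
The state is a dict: "time": time; "q": joint angles; "dq": joint speeds; "joint_efforts": joint torques, N m; "eef_pos": TCP position; "tool_rot": TCP orientation; "force": force on the tool from outside, world axes, zero at the start; "moment": the same for the moment, N m; "opening": opening from 0.0 (shut) to 1.0 (fully open).
Only numpy, scipy, OpenCV 4.12 (cv2) and the standard library are available. Lean on these libraries where they do the work, as an engineer would, in place of code of your own. Each camera call takes 0.05 s, during which the arm holds its last target.

## Working session

There is one attempt and no reset: what is moved stays moved. The work goes in short steps, Python scripts to look and compute and a tool call to move; the robot and the scene stay as the last step left them, time stands still between calls to the robot, and variables do not carry over. Pictures are saved under pics/ and viewed, and the job is handed in when it is done.

Besides the shell and the picture viewer there is one more tool, called after ">>>" by a JSON object that holds its "op" and its "data". apply_moves: Moves the arm, as the interface text tells. Its arguments: {"type":"object","properties":{"commands":{"type":"array"},"fingers":{"type":"number"}},"required":["commands"]}

```bash
mkdir -p pics; ls
python3 - <<'E'
from station import sense, viewer
import cv2, json, numpy as np
s=sense(); print({k:np.round(v,3).tolist() for k,v in s.items()})
for n in ["scene","top","wrist"]:
    c=viewer.capture(n); cv2.imwrite(f"pics/{n}0.png",c["image"][:,:,::-1])
    print(n,c["fx"],c["fy"],c["cx"],c["cy"],np.round(c["position"],4).tolist(),np.round(c["rotation"],4).tolist())
E
```

```text
pics
{'time': 0.0, 'q': [-1.334, 0.124, 1.652, -0.0, 1.368, -0.083], 'dq': [-0.001, 0.001, 0.002, 0.001, -0.002, -0.001], 'joint_efforts': [-0.002, -42.361, -36.545, -0.0, 0.007, 0.0], 'eef_pos': [0.204, -0.617, 0.303], 'tool_rot': [-0.001, 0.987, 0.159, -0.0], 'force': [-0.592, -0.655, -0.083], 'moment': [-0.034, -0.067, -0.026], 'opening': 1.002}
scene 480.65260129306023 480.65260129306023 313.2055257411192 203.4242221976849 [1.1317, 0.236, 1.1462] [-0.1409, 0.5432, 0.798, -0.2197]
top 461.70552564592606 461.70552564592606 318.6897855406482 194.6975525704061 [0.4566, 0.0209, 1.2821] [0.042, -0.6974, 0.7143, -0.0403]
wrist 277.93839200391955 277.93839200391955 314.948408181332 204.12204674587954 [0.2812, -0.5922, 0.3736] [0.1274, 0.8004, -0.5783, -0.0937]
```

View pics/scene0.png

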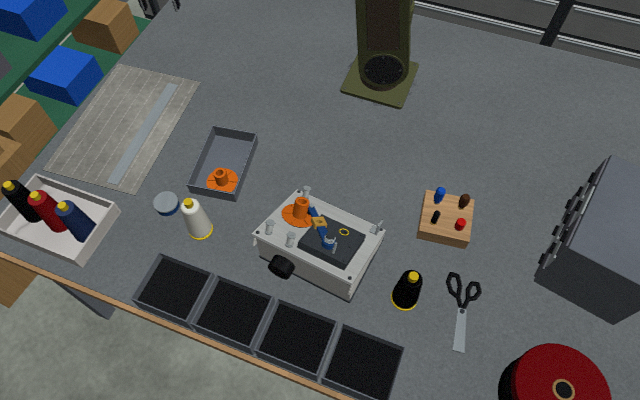

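View pics/top0.png

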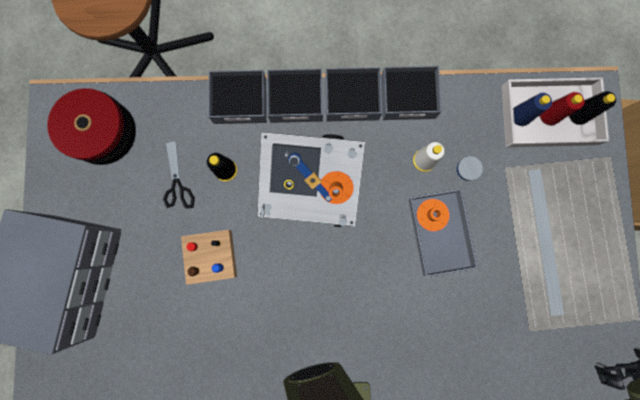

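View pics/wrist0.png

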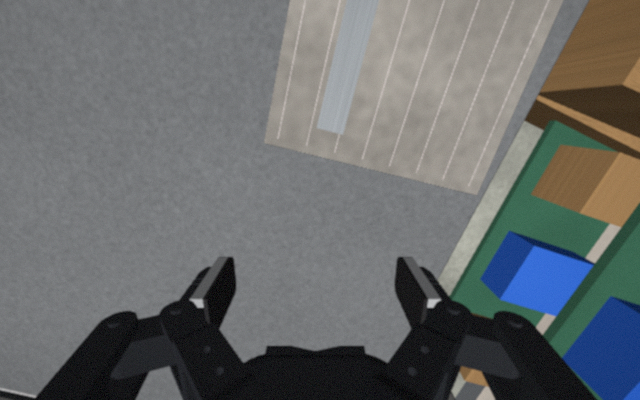

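```bash
cat > h.py <<'E'
import numpy as np, cv2
from scipy.spatial.transform import Rotation as R
def rot(q): return R.from_quat([q[1],q[2],q[3],q[0]]).as_matrix()
def ray(c,u,v):
    d=rot(c["rotation"])@np.array([(u-c["cx"])/c["fx"],(v-c["cy"])/c["fy"],1.0]); return np.array(c["position"]),d/np.linalg.norm(d)
def plane(c,u,v,p0,n):
    o,d=ray(c,u,v); n=np.asarray(n,float); return o+d*(np.dot(np.asarray(p0)-o,n)/np.dot(d,n))
def atz(c,u,v,z): return plane(c,u,v,[0,0,z],[0,0,1])
def proj(c,p):
    k=rot(c["rotation"]).T@(np.asarray(p)-np.array(c["position"])); return np.array([c["cx"]+c["fx"]*k[0]/k[2],c["cy"]+c["fy"]*k[1]/k[2]])
def tri(cs,uvs):
    A=np.zeros((3,3));b=np.zeros(3)
    for c,uv in zip(cs,uvs):
        o,d=ray(c,*uv);P=np.eye(3)-np.outer(d,d);A+=P;b+=P@o
    p=np.linalg.solve(A,b); return p,[proj(c,p)-np.array(uv) for c,uv in zip(cs,uvs)]
def deck(yaw):
    return R.from_euler('z',yaw).as_matrix()@R.from_euler('y',-25,degrees=True).as_matrix()
E
python3 - <<'E'
from station import viewer
import cv2,pickle,numpy as np
cs={}
for n in ["scene","top"]: cs[n]=viewer.capture(n)
pickle.dump(cs,open("cs0.pkl","wb"))
a=cs["top"]["image"][120:240,245:385,::-1]; cv2.imwrite("pics/top_c.png",cv2.resize(a,None,fx=5,fy=5,interpolation=cv2.INTER_CUBIC))
a=cs["scene"]["image"][175:305,245:395,::-1]; cv2.imwrite("pics/scene_c.png",cv2.resize(a,None,fx=5,fy=4.6,interpolation=cv2.INTER_CUBIC) if 0 else cv2.resize(a,None,fx=4.5,fy=4.5,interpolation=cv2.INTER_CUBIC))
E
```

```text
(no output)
```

View pics/top_c.png

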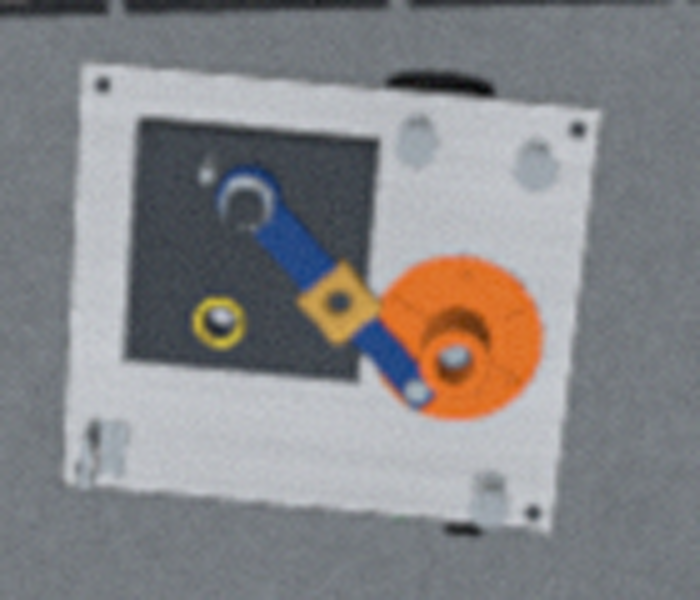

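View pics/scene_c.png

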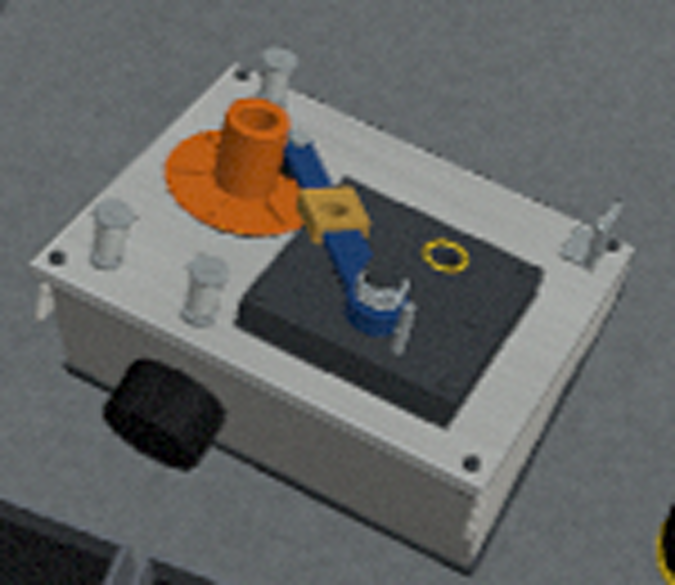

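```bash
cat > m1.py <<'E'
from h import *
import pickle
cs=pickle.load(open("cs0.pkl","rb")); T,S=cs["top"],cs["scene"]
t=lambda x,y:(245+(x+.5)/5-.5,120+(y+.5)/5-.5)
s=lambda x,y:(245+(x+.5)/4.5-.5,175+(y+.5)/4.5-.5)
zb,zf=.1+.114*np.sin(np.radians(25)),.1-.114*np.sin(np.radians(25))
BL=atz(T,*t(82,65),zb);BR=atz(T,*t(602,110),zb);FR=atz(T,*t(550,532),zf);FL=atz(T,*t(65,487),zf)
print("corners",BL,BR,FR,FL, np.linalg.norm(BL-BR),np.linalg.norm(FL-FR),np.linalg.norm(BL-FL),np.linalg.norm(BR-FR))
sBL=atz(S,*s(473,492),zb);sBR=atz(S,*s(32,264),zb);sFR=atz(S,*s(236,65),zf);sFL=atz(S,*s(634,250),zf)
print("scene",sBL,sBR,sFR,sFL)
for C in ((BL,BR,FR,FL),(sBL,sBR,sFR,sFL)):
    ctr=sum(C)/4; v=(C[0]-C[1])+(C[3]-C[2]); yaw=np.arctan2(-v[0],v[1]); w=(C[0]-C[3])+(C[1]-C[2]); print("ctr",ctr,"yaw",np.degrees(yaw),np.degrees(np.arctan2(w[1],w[0])))
for nm,a,b in [("ring",(219,323),(445,256)),("bush",(340,302),(337,209)),("pivotcap",(247,203),(383,291)),("spooltop",(455,355),(258,118))]:
    p,r=tri([T,S],[t(*a),s(*b)]); print(nm,p.round(4),np.round(r,1).tolist())
E
python3 m1.py
```

```text
corners [0.74981836 0.16323121 0.14817848] [ 0.72030349 -0.09715803  0.14817848] [ 0.51433715 -0.07142135  0.05182152] [0.54452289 0.18653604 0.05182152] 0.26205663522543476 0.2597175273277804 0.2279780847785566 0.22884312526233058
scene [0.75639781 0.15762917 0.14817848] [ 0.72243087 -0.09578048  0.14817848] [ 0.51846965 -0.07130542  0.05182152] [0.55066773 0.18646671 0.05182152]
ctr [0.63224547 0.04529697 0.1       ] yaw -6.570095403008346 -6.800205573367
ctr [0.63699152 0.0442525  0.1       ] yaw -7.375098506918816 -7.41416296866057
ring [0.6227 0.0976 0.1126] [[0.5, -0.2], [0.5, 0.0]]
bush [0.6283 0.0365 0.1344] [[-0.0, 0.0], [-0.0, -0.0]]
pivotcap [0.6755 0.0806 0.1584] [[0.2, -0.1], [0.2, 0.0]]
spooltop [ 0.5986 -0.0203  0.1474] [[0.1, -0.0], [0.1, 0.0]]
```

```bash
cat >> m1.py <<'E'
print()
yaw=np.radians(-6.9);D=deck(yaw);c0=np.array([.634,.0448,.1])
n=D[:,2]
def inD(p): return (D.T@(p-c0)*1000).round(1)
for nm,a,b,h in [("ring",(219,323),(445,256),.02),("bush",(340,302),(337,209),.035),("pivotcap",(247,200),(383,291),.053),("spooltop",(455,355),(258,118),.052)]:
    p,r=tri([T,S],[t(*a),s(*b)])
    print(nm,"tri",inD(p),"T",inD(plane(T,*t(*a),c0+n*h,n)),"S",inD(plane(S,*s(*b),c0+n*h,n)))
E
python3 m1.py | tail -4
python3 - <<'E'
import pickle,cv2,numpy as np
cs=pickle.load(open("cs0.pkl","rb"))
a=cs["top"]["image"][225:290,175:240,::-1]; b=cs["scene"]["image"][180:250,410:480,::-1]
a=cv2.resize(a,(520,520),interpolation=cv2.INTER_CUBIC);cv2.imwrite("pics/rackT.png",a)
b=cv2.resize(b,(560,560),interpolation=cv2.INTER_CUBIC);cv2.imwrite("pics/rackS.png",b)
a=cs["top"]["image"][185:285,400:480,::-1]; cv2.imwrite("pics/binT.png",cv2.resize(a,(480,600),interpolation=cv2.INTER_CUBIC))
b=cs["scene"]["image"][120:210,180:270,::-1]; cv2.imwrite("pics/binS.png",cv2.resize(b,(540,540),interpolation=cv2.INTER_CUBIC))
E
```

```text
ring tri [-10.6  51.1  18.9] T [-10.8  52.2  20. ] S [-8.5 50.3 20. ]
bush tri [10.4 -8.9 33.1] T [10.9 -9.  35. ] S [12.6 -8.2 35. ]
pivotcap tri [59.9 40.7 38.8] T [63.4 39.8 53. ] S [76.3 44.7 53. ]
spooltop tri [ -4.8 -68.9  54.5] T [ -5.7 -68.7  52. ] S [ -7.7 -70.2  52. ]
```

View pics/rackT.png

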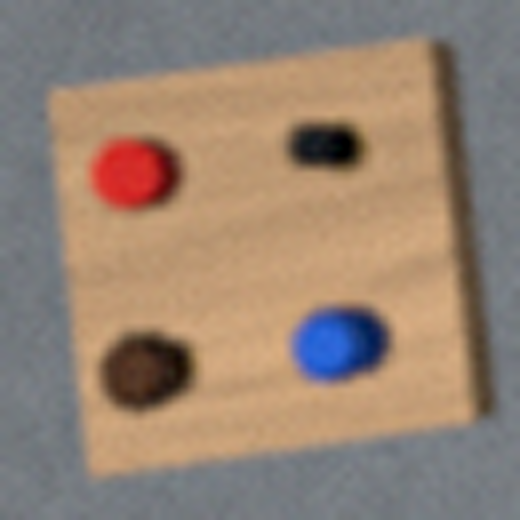

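View pics/rackS.png

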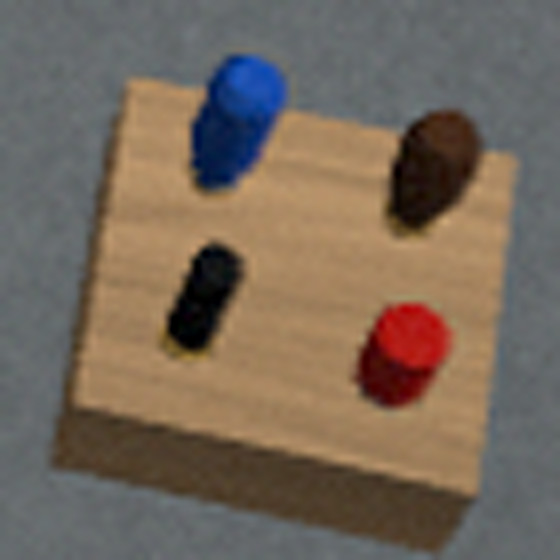

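View pics/binT.png

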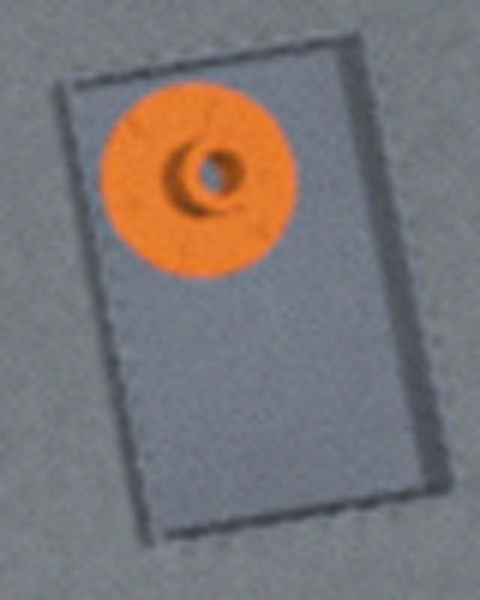

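View pics/binS.png

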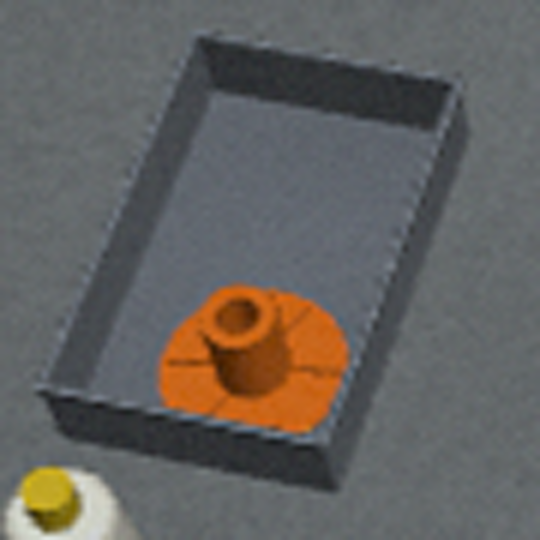

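```bash
cat > m2.py <<'E'
from h import *
import pickle
cs=pickle.load(open("cs0.pkl","rb")); T,S=cs["top"],cs["scene"]
f=lambda x,y,k,ox,oy:(ox+(x+.5)/k-.5,oy+(y+.5)/k-.5)
a=f(128,173,8,175,225);b=f(413,335,8,410,180)
print("pin",atz(T,*a,.08),atz(S,*b,.08),tri([T,S],[a,b]))
c=[atz(T,*f(x,y,8,175,225),.045) for x,y in [(50,90),(435,40),(478,420),(92,475)]]
print("rack",np.round(c,4).tolist(),sum(c)/4); 
d=[atz(S,*f(x,y,8,410,180),.045) for x,y in [(478,493),(73,405),(130,80),(517,155)]]
print("rackS",np.round(d,4).tolist(),sum(d)/4)
for e in (c,d):
    v=e[0]-e[1]+e[3]-e[2]; print("yaw",np.degrees(np.arctan2(-v[0],v[1])),np.linalg.norm(v)/2)
    yw=np.arctan2(-v[0],v[1]); m=sum(e)/4; print("hole",m[:2]+R.from_euler('z',yw).as_matrix()[:2,:2]@[.032,.032])
c=[atz(T,*f(x,y,6,400,185),.044) for x,y in [(60,80),(360,33),(452,490),(145,545)]]
d=[atz(S,*f(x,y,6,180,120),.044) for x,y in [(42,388),(330,440),(462,85),(200,38)]]
d=[d[1],d[0],d[3],d[2]]
for e in (c,d):
    v=e[0]-e[1]+e[3]-e[2]; m=sum(e)/4; yw=np.arctan2(-v[0],v[1]);w=e[0]-e[3]+e[1]-e[2]
    print("bin",np.round(e,3).tolist(),m,"yaw",np.degrees(yw),np.degrees(np.arctan2(w[1],w[0])),np.linalg.norm(v)/2,np.linalg.norm(w)/2)
    yw=np.arctan2(w[1],w[0]); print("free",m[:2]+R.from_euler('z',yw).as_matrix()[:2,:2]@[-.05,0])
E
python3 m2.py
```

```text
pin [0.47098977 0.35705923 0.08      ] [0.4735116  0.35636669 0.08      ] (array([0.47118509, 0.35735672, 0.07665001]), [array([ 0.24645731, -0.06601146]), array([ 0.26476621, -0.0064875 ])])
rack [[0.4996, 0.3932, 0.045], [0.5132, 0.2645, 0.045], [0.3875, 0.2504, 0.045], [0.3726, 0.3779, 0.045]] [0.44320952 0.32147401 0.045     ]
rackS [[0.5001, 0.3921, 0.045], [0.5163, 0.2652, 0.045], [0.3907, 0.2502, 0.045], [0.3728, 0.377, 0.045]] [0.44497187 0.32111035 0.045     ]
yaw 6.34695625566236 0.12890008483618187
hole [0.47147581 0.35681544]
yaw 7.635239791599105 0.12801969338557126
hole [0.47243644 0.35707835]
bin [[0.587, -0.223, 0.044], [0.605, -0.358, 0.044], [0.401, -0.387, 0.044], [0.38, -0.25, 0.044]] [ 0.49299992 -0.30462303  0.044     ] yaw 8.092486155727421 7.804777147441243 0.13757551925582326 0.20738075723706406
free [ 0.44346309 -0.31141294]
bin [[0.586, -0.226, 0.044], [0.609, -0.361, 0.044], [0.402, -0.389, 0.044], [0.382, -0.256, 0.044]] [ 0.49486062 -0.30794215  0.044     ] yaw 9.047879106442965 8.082809465476014 0.13537475522144735 0.2079537067259397
free [ 0.44535732 -0.31497236]
```

```bash
cat >> h.py <<'E'
def units(p,Rt,s=None):
    from station import sense
    s=s or sense(); R0=rot(s["tool_rot"]); p0=np.array(s["eef_pos"])
    t=R0.T@(np.array(p)-p0)/.03; r=R.from_matrix(R0.T@Rt).as_rotvec(degrees=True)/8
    print("t=%.1f"%s["time"],"pos",p0.round(4),"t",t.round(3),"r",r.round(3),"dist %.3f ang %.1f"%(np.linalg.norm(t)*.03,np.linalg.norm(r)*8),"F",np.round(s["force"],1),"op %.3f"%s["opening"])
    return t,r
DOWN=np.diag([1.,-1,-1])
E
python3 -c "
from h import *
units([.43,-.29,.30],DOWN)"
```

```text
t=0.2 pos [ 0.2043 -0.6168  0.3033] t [10.568 -7.977  0.119] r [-8.00e-03  1.00e-03  2.29e+00] dist 0.397 ang 18.3 F [ 0.4  0.  -0.5] op 0.998
```

>>> {"op": "apply_moves", "data": {"commands": [{"tx":1.3,"ty":-1.0,"tz":0.05,"rz":0.3},{"tx":2.6,"ty":-2.0,"tz":0.1,"rz":0.6},{"tx":3.9,"ty":-3.0,"tz":0.1,"rz":0.9},{"tx":5.2,"ty":-4.0,"tz":0.1,"rz":1.2},{"tx":6.5,"ty":-5.0,"tz":0.1,"rz":1.5},{"tx":7.8,"ty":-6.0,"tz":0.1,"rz":1.8},{"tx":9.1,"ty":-7.0,"tz":0.1,"rz":2.1},{"tx":10.4,"ty":-8.0,"tz":0.1,"rz":2.3}], "fingers": 0.5}}

```text
invalid input
```

```bash
python3 -c "
from h import *
from station import sense
units([.48,.09,.30],DOWN);print(np.round(sense()['q'],2))"
```

```text
t=0.2 pos [ 0.2043 -0.6168  0.3033] t [ 16.132 -19.477   0.131] r [-8.00e-03  1.00e-03  2.29e+00] dist 0.759 ang 18.3 F [ 0.4  0.  -0.5] op 0.998
[-1.33  0.12  1.65 -0.    1.37 -0.08]
```

>>> {"op": "apply_moves", "data": {"commands": [{"tx":1.3,"ty":-1.0,"tz":0.0,"rx":0.0,"ry":0.0,"rz":0.3},{"tx":2.6,"ty":-2.0,"tz":0.1,"rx":0.0,"ry":0.0,"rz":0.6},{"tx":3.9,"ty":-3.0,"tz":0.1,"rx":0.0,"ry":0.0,"rz":0.9},{"tx":5.2,"ty":-4.0,"tz":0.1,"rx":0.0,"ry":0.0,"rz":1.2},{"tx":6.5,"ty":-5.0,"tz":0.1,"rx":0.0,"ry":0.0,"rz":1.5},{"tx":7.8,"ty":-6.0,"tz":0.1,"rx":0.0,"ry":0.0,"rz":1.8},{"tx":9.1,"ty":-7.0,"tz":0.1,"rx":0.0,"ry":0.0,"rz":2.1},{"tx":10.4,"ty":-8.0,"tz":0.1,"rx":0.0,"ry":0.0,"rz":2.3}], "fingers": 0.5}}

```text
time: 1.05
eef_pos: [0.4257, -0.2893, 0.3011]
tool_rot: [0.0, 1.0, -0.002, 0.0]
force: [-0.1, -1.2, -0.2]
opening: 0.501
```

```bash
python3 -c "
from h import *
from station import sense
units([.48,.09,.30],DOWN);print(np.round(sense()['q'],2))"
```

```text
t=1.1 pos [ 0.4257 -0.2893  0.3011] t [  1.771 -12.648   0.033] r [ 0.003 -0.004 -0.021] dist 0.383 ang 0.2 F [-0.1 -1.2 -0.2] op 0.501
[-0.7  -0.18  1.95  0.    1.37  0.87]
```

>>> {"op": "apply_moves", "data": {"commands": [{"tx":0.2,"ty":-1.6,"tz":0.0,"rx":0.0,"ry":0.0,"rz":0.0},{"tx":0.4,"ty":-3.2,"tz":0.0,"rx":0.0,"ry":0.0,"rz":0.0},{"tx":0.6,"ty":-4.8,"tz":0.0,"rx":0.0,"ry":0.0,"rz":0.0},{"tx":0.8,"ty":-6.4,"tz":0.0,"rx":0.0,"ry":0.0,"rz":0.0},{"tx":1.0,"ty":-8.0,"tz":0.0,"rx":0.0,"ry":0.0,"rz":0.0},{"tx":1.1,"ty":-9.6,"tz":0.0,"rx":0.0,"ry":0.0,"rz":0.0},{"tx":1.2,"ty":-11.2,"tz":0.0,"rx":0.0,"ry":0.0,"rz":0.0},{"tx":1.3,"ty":-12.8,"tz":0.0,"rx":0.0,"ry":0.0,"rz":0.0}]}}

```text
time: 1.85
eef_pos: [0.4642, 0.0948, 0.3012]
tool_rot: [-0.0, 1.0, -0.001, 0.001]
force: [0.9, -1.1, 0.3]
opening: 0.499
```

```bash
python3 -c "
from h import *
units([.4717,.3570,.20],DOWN)"
```

```text
t=1.9 pos [0.4642 0.0948 0.3012] t [ 0.235 -8.74   3.373] r [-0.    -0.007 -0.009] dist 0.281 ang 0.1 F [ 0.9 -1.1  0.3] op 0.499
```

>>> {"op": "apply_moves", "data": {"commands": [{"tx":0.0,"ty":-1.5,"tz":0.4,"rx":0.0,"ry":0.0,"rz":0.0},{"tx":0.1,"ty":-3.0,"tz":0.9,"rx":0.0,"ry":0.0,"rz":0.0},{"tx":0.1,"ty":-4.5,"tz":1.4,"rx":0.0,"ry":0.0,"rz":0.0},{"tx":0.2,"ty":-6.0,"tz":2.0,"rx":0.0,"ry":0.0,"rz":0.0},{"tx":0.2,"ty":-7.4,"tz":2.5,"rx":0.0,"ry":0.0,"rz":0.0},{"tx":0.2,"ty":-8.3,"tz":3.0,"rx":0.0,"ry":0.0,"rz":0.0},{"tx":0.23,"ty":-8.74,"tz":3.37,"rx":0.0,"ry":0.0,"rz":0.0},{"tx":0.23,"ty":-8.74,"tz":3.37,"rx":0.0,"ry":0.0,"rz":0.0}]}}

```text
time: 2.65
eef_pos: [0.4708, 0.3554, 0.1976]
tool_rot: [0.001, 1.0, 0.0, -0.002]
force: [0.4, 0.5, 0.8]
opening: 0.502
```

```bash
python3 -c "
from h import *
from station import viewer
import pickle
c=viewer.capture('wrist');pickle.dump(c,open('w1.pkl','wb'));cv2.imwrite('pics/w1.png',c['image'][:,:,::-1])
units([.4717,.3570,.124],DOWN)
print(proj(c,[.4717,.357,.08]),c['position'])"
```

```text
t=2.7 pos [0.4714 0.3546 0.1988] t [ 0.015 -0.083  2.493] r [ 0.012  0.013 -0.004] dist 0.075 ang 0.1 F [ 0.2 -0.2  0.6] op 0.499
[311.84175545 227.14932101] [0.55214325 0.35496692 0.26813414]
```

View pics/w1.png

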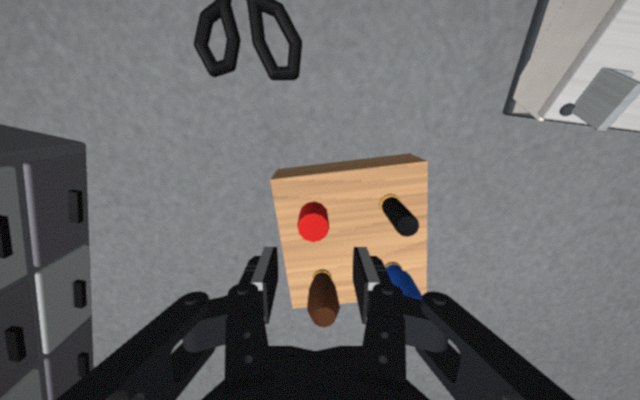

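>>> {"op": "apply_moves", "data": {"commands": [{"tx":0.0,"ty":-0.05,"tz":0.8,"rx":0.0,"ry":0.0,"rz":0.0},{"tx":0.0,"ty":-0.05,"tz":1.6,"rx":0.0,"ry":0.0,"rz":0.0},{"tx":0.0,"ty":-0.05,"tz":2.1,"rx":0.0,"ry":0.0,"rz":0.0},{"tx":0.0,"ty":-0.05,"tz":2.4,"rx":0.0,"ry":0.0,"rz":0.0},{"tx":0.0,"ty":-0.05,"tz":2.5,"rx":0.0,"ry":0.0,"rz":0.0},{"tx":0.0,"ty":-0.05,"tz":2.5,"rx":0.0,"ry":0.0,"rz":0.0},{"tx":0.0,"ty":-0.05,"tz":2.5,"rx":0.0,"ry":0.0,"rz":0.0},{"tx":0.0,"ty":-0.05,"tz":2.5,"rx":0.0,"ry":0.0,"rz":0.0}]}}

```text
time: 3.5
eef_pos: [0.4724, 0.3569, 0.126]
tool_rot: [-0.001, 1.0, -0.001, 0.001]
force: [-0.5, 0.2, 0.1]
opening: 0.498
```

```bash
python3 -c "
from h import *
from station import viewer
c=viewer.capture('wrist');cv2.imwrite('pics/w2.png',c['image'][:,:,::-1])
units([.4717,.3570,.124],DOWN)"
```

```text
t=3.5 pos [0.4723 0.3568 0.1258] t [-0.019 -0.005  0.061] r [-0.006 -0.01  -0.009] dist 0.002 ang 0.1 F [-0.7  0.1 -1. ] op 0.500
```

View pics/w2.png

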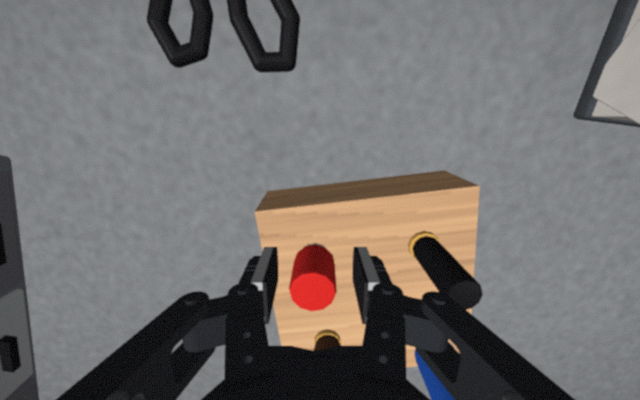

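Knob centred between the pads (knob at col 313, pads 265/363). Close.

>>> {"op": "apply_moves", "data": {"commands": [{"tx":0.0,"ty":0.0,"tz":0.0,"rx":0.0,"ry":0.0,"rz":0.0},{"tx":0.0,"ty":0.0,"tz":0.0,"rx":0.0,"ry":0.0,"rz":0.0},{"tx":0.0,"ty":0.0,"tz":0.0,"rx":0.0,"ry":0.0,"rz":0.0},{"tx":0.0,"ty":0.0,"tz":0.0,"rx":0.0,"ry":0.0,"rz":0.0},{"tx":0.0,"ty":0.0,"tz":0.0,"rx":0.0,"ry":0.0,"rz":0.0},{"tx":0.0,"ty":0.0,"tz":0.0,"rx":0.0,"ry":0.0,"rz":0.0},{"tx":0.0,"ty":0.0,"tz":0.0,"rx":0.0,"ry":0.0,"rz":0.0},{"tx":0.0,"ty":0.0,"tz":0.0,"rx":0.0,"ry":0.0,"rz":0.0}], "fingers": 0.1}}

```text
time: 4.35
eef_pos: [0.4721, 0.3568, 0.1254]
tool_rot: [-0.0, 1.0, -0.001, 0.0]
force: [-0.5, 1.1, 5.5]
opening: 0.265
```

>>> {"op": "apply_moves", "data": {"commands": [{"tx":0.0,"ty":0.0,"tz":-0.3,"rx":0.0,"ry":0.0,"rz":0.0},{"tx":0.0,"ty":0.0,"tz":-0.9,"rx":0.0,"ry":0.0,"rz":0.0},{"tx":0.0,"ty":0.0,"tz":-1.8,"rx":0.0,"ry":0.0,"rz":0.0},{"tx":0.0,"ty":0.0,"tz":-2.7,"rx":0.0,"ry":0.0,"rz":0.0},{"tx":0.0,"ty":0.0,"tz":-3.6,"rx":0.0,"ry":0.0,"rz":0.0},{"tx":0.0,"ty":0.0,"tz":-4.3,"rx":0.0,"ry":0.0,"rz":0.0},{"tx":0.0,"ty":0.0,"tz":-4.7,"rx":0.0,"ry":0.0,"rz":0.0},{"tx":0.0,"ty":0.0,"tz":-4.7,"rx":0.0,"ry":0.0,"rz":0.0}]}}

```text
time: 5.15
eef_pos: [0.4722, 0.3567, 0.2675]
tool_rot: [-0.001, 1.0, -0.001, 0.001]
force: [-0.2, 0.4, -1.2]
opening: 0.266
```

```bash
cat > tgt.py <<'E'
from h import *
yaw=np.radians(-6.9);D=deck(yaw);c0=np.array([.634,.0448,.1])
LOCK=np.array([-9.7,51.5,20]);PIV=LOCK+[69,-11,0];SPIN=np.array([-6.5,-69.4,4])
TR=np.column_stack([D[:,0],-D[:,1],-D[:,2]])   # tool rot: x=dx,y=-dy,z=-dz
def W(d): return c0+D@(np.array(d)/1000)
def bush(th):
    a=np.arctan2(11,-69)+(.95-th); return PIV+70*np.array([np.cos(a),np.sin(a),0])+[0,0,15]
def tcp_for_point(d,g): # tcp so that point d (deck mm) lies g mm ahead of tcp along tool z
    return W(np.array(d)+[0,0,g])
E
python3 - <<'E'
from tgt import *
from station import viewer
import pickle
c=viewer.capture('wrist');pickle.dump(c,open('w3.pkl','wb'));cv2.imwrite('pics/w3.png',c['image'][:,:,::-1])
print(bush(0),bush(.95))
# tip is ~ 54-5+52=101 ahead of tcp
p=tcp_for_point(bush(0)+[0,0,40],102); print(p)
units(p,TR)
E
```

```text
[10.12589339 -9.31874385 35.        ] [-9.82708493 51.52025992 35.        ]
[0.56772953 0.04343288 0.26469587]
t=5.2 pos [0.4717 0.3564 0.2658] t [ 3.215 10.429  0.037] r [-0.186  3.121  0.839] dist 0.327 ang 25.9 F [ 0.1  0.7 -1.5] op 0.263
```

View pics/w3.png

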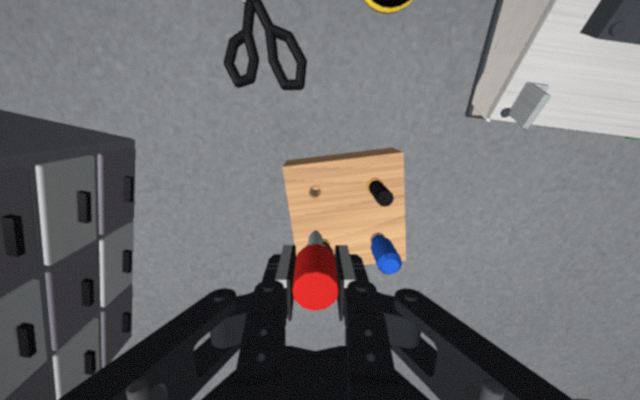

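Run:
```python
from tgt import *
import pickle
c=pickle.load(open('w3.pkl','rb'))
from station import sense
s=sense();R0=rot(s["tool_rot"]);p0=np.array(s["eef_pos"])
for z in (.0455,.0755,.0605+.052): print(z,proj(c,p0+R0@[0,0,z]))
p=tcp_for_point(bush(0)+[0,0,32],112.5); print(p)
units(p,TR)
```

```text
0.0455 [314.7100655 286.2426959]
0.0755 [314.85979347 256.56206906]
0.11249999999999999 [314.98605169 231.53385753]
[0.56668063 0.04355981 0.26696164]
t=5.2 pos [0.4717 0.3564 0.2658] t [ 3.18  10.424 -0.039] r [-0.186  3.121  0.839] dist 0.327 ang 25.9 F [ 0.1  0.7 -1.5] op 0.263
```

>>> {"op": "apply_moves", "data": {"commands": [{"tx":0.3,"ty":1.0,"tz":-0.3,"rx":0.0,"ry":0.3,"rz":0.1},{"tx":0.8,"ty":2.5,"tz":-0.5,"rx":0.0,"ry":0.7,"rz":0.2},{"tx":1.2,"ty":4.0,"tz":-0.6,"rx":-0.1,"ry":1.2,"rz":0.3},{"tx":1.7,"ty":5.5,"tz":-0.6,"rx":-0.1,"ry":1.7,"rz":0.4},{"tx":2.1,"ty":7.0,"tz":-0.5,"rx":-0.1,"ry":2.2,"rz":0.6},{"tx":2.6,"ty":8.5,"tz":-0.3,"rx":-0.2,"ry":2.7,"rz":0.7},{"tx":3.0,"ty":9.7,"tz":-0.1,"rx":-0.2,"ry":3.0,"rz":0.8},{"tx":3.18,"ty":10.42,"tz":-0.04,"rx":-0.19,"ry":3.12,"rz":0.84}]}}

```text
time: 6.0
eef_pos: [0.5654, 0.0413, 0.2631]
tool_rot: [0.014, 0.975, -0.06, 0.214]
force: [-0.2, -0.2, -1.8]
opening: 0.257
```

Run:
```python
from tgt import *
from station import viewer,sense
import pickle
cs={n:viewer.capture(n) for n in ("wrist","scene","top")}
pickle.dump(cs,open('cs1.pkl','wb'));cv2.imwrite('pics/w4.png',cs["wrist"]['image'][:,:,::-1])
a=cs["scene"]["image"][155:285,245:395,::-1];cv2.imwrite("pics/s4.png",cv2.resize(a,None,fx=5,fy=4.5) if 0 else cv2.resize(a,None,fx=4.5,fy=4.5,interpolation=cv2.INTER_CUBIC))
units(tcp_for_point(bush(0)+[0,0,32],112.5),TR)
for n in cs: print(n,"bush",proj(cs[n],W(bush(0))),"lock",proj(cs[n],W(LOCK)))
s=sense(); print("tip",[proj(cs[n],np.array(s["eef_pos"])+rot(s["tool_rot"])@[0,0,.1125]) for n in cs])
```

```text
t=6.2 pos [0.5658 0.0426 0.2643] t [ 0.062 -0.036 -0.071] r [ 0.014  0.036 -0.016] dist 0.003 ang 0.3 F [-0.2  0.1 -0.3] op 0.261
wrist bush [311.07793072 213.97950269] lock [242.74503508 229.24666801]
scene bush [319.52864354 220.33912813] lock [344.14745918 231.45823047]
top bush [312.68536643 180.32019114] lock [288.69224098 183.80854837]
tip [array([312.45311965, 231.89302217]), array([322.00329974, 209.96294354]), array([312.44058422, 184.77288151])]
```

View pics/w4.png

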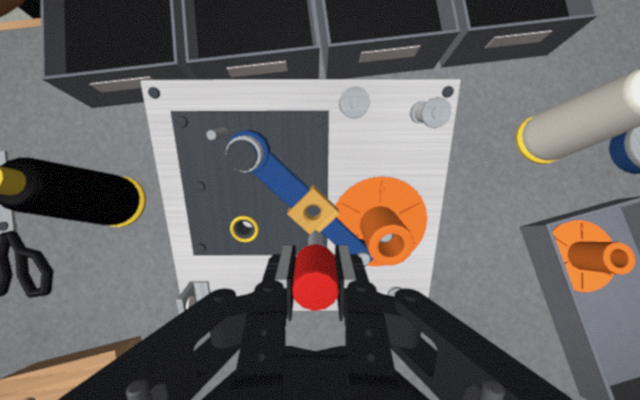

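View pics/s4.png

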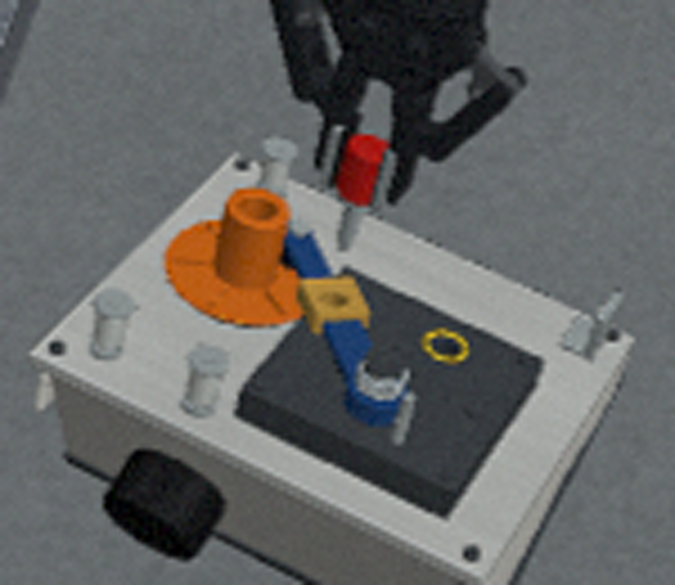

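Run:
```python
import cv2
i=cv2.imread('pics/w4.png')
cv2.imwrite('pics/w4z.png',cv2.resize(i[185:265,225:345],None,fx=6,fy=6,interpolation=cv2.INTER_CUBIC))
```

```text
(no output)
```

View pics/w4z.png

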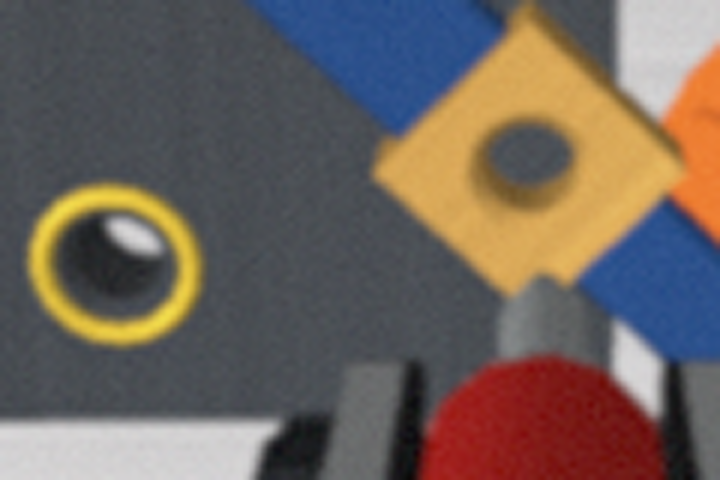

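Run:
```python
from tgt import *
import pickle
c=pickle.load(open('cs1.pkl','rb'))["wrist"];n=D[:,2]
def at(u,v,h): return (D.T@(plane(c,u,v,c0+n*h/1000,n)-c0)*1000).round(1)
print("bush",at(312.2,212.2,35),"ring",at(244.3,229,20))
print("bush model",bush(0))
s2=[.5658,.0426,.2643]
for h in (65,67,69): print("tip",h,at(315.5,232.5,h))
print("tcp in deck",D.T@(np.array(s2)-c0)*1000)
```

```text
bush [ 11.7 -10.2  35. ] ring [-9.5 50.1 20. ]
bush model [10.12589339 -9.31874385 35.        ]
tip 65 [  7.3 -12.8  65. ]
tip 67 [  8.2 -12.8  67. ]
tip 69 [  9.1 -12.8  69. ]
tcp in deck [  8.3131975  -10.37739856 177.40848443]
```

>>> {"op": "apply_moves", "data": {"commands": [{"tx":0.12,"ty":-0.06,"tz":0.2,"rx":0.0,"ry":0.0,"rz":0.0},{"tx":0.12,"ty":-0.06,"tz":0.5,"rx":0.0,"ry":0.0,"rz":0.0},{"tx":0.12,"ty":-0.06,"tz":0.7,"rx":0.0,"ry":0.0,"rz":0.0},{"tx":0.12,"ty":-0.06,"tz":0.85,"rx":0.0,"ry":0.0,"rz":0.0},{"tx":0.12,"ty":-0.06,"tz":0.95,"rx":0.0,"ry":0.0,"rz":0.0},{"tx":0.12,"ty":-0.06,"tz":1.05,"rx":0.0,"ry":0.0,"rz":0.0},{"tx":0.12,"ty":-0.06,"tz":1.15,"rx":0.0,"ry":0.0,"rz":0.0},{"tx":0.12,"ty":-0.06,"tz":1.15,"rx":0.0,"ry":0.0,"rz":0.0}]}}

```text
time: 6.95
eef_pos: [0.5846, 0.0433, 0.2368]
tool_rot: [0.013, 0.975, -0.059, 0.216]
force: [-0.5, 0.2, -1.4]
opening: 0.26
```

```bash
cat > look.py <<'E'
from tgt import *
from station import viewer,sense
import sys,pickle
k=sys.argv[1]; names=sys.argv[2:]
for n in names:
    c=viewer.capture(n);pickle.dump(c,open(f'{n}_{k}.pkl','wb'))
    i=c["image"][:,:,::-1]
    if n=="wrist": i=cv2.resize(i[170:330,215:425],None,fx=3.5,fy=3.5,interpolation=cv2.INTER_CUBIC)
    if n=="scene": i=cv2.resize(i[165:285,255:395],None,fx=4.5,fy=4.5,interpolation=cv2.INTER_CUBIC)
    if n=="top": i=cv2.resize(i[120:240,245:385],None,fx=4.5,fy=4.5,interpolation=cv2.INTER_CUBIC)
    cv2.imwrite(f'pics/{n}_{k}.png',i)
s=sense();R0=rot(s["tool_rot"])
print("t",s["time"],"tcp deck",(D.T@(np.array(s["eef_pos"])-c0)*1000).round(1),"rot err deg",np.round(R.from_matrix(TR.T@R0).as_rotvec(degrees=True),2),"F deck",(D.T@np.array(s["force"])).round(1),"op",s["opening"])
E
python3 look.py 5 wrist scene
```

```text
t 7.05 tcp deck [ 13.7  -7.4 145. ] rot err deg [-0.04 -0.03  0.01] F deck [-0.5 -0.8 -0.2] op 0.25503275909433887
```

View pics/wrist_5.png

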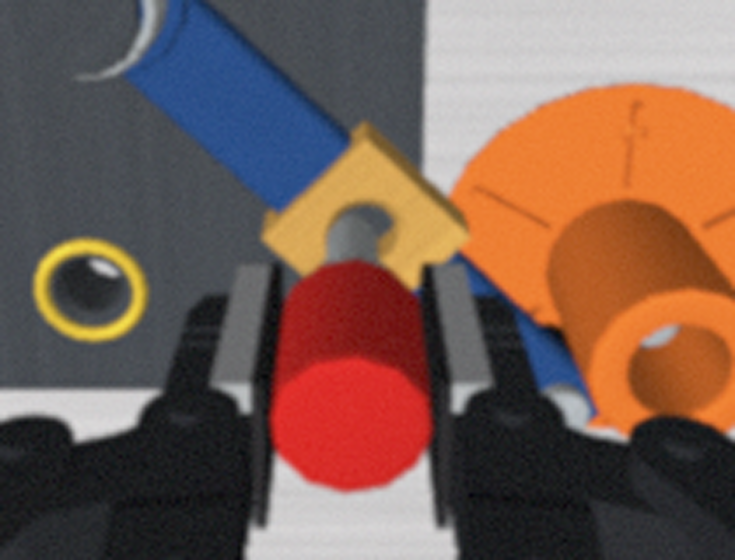

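View pics/scene_5.png

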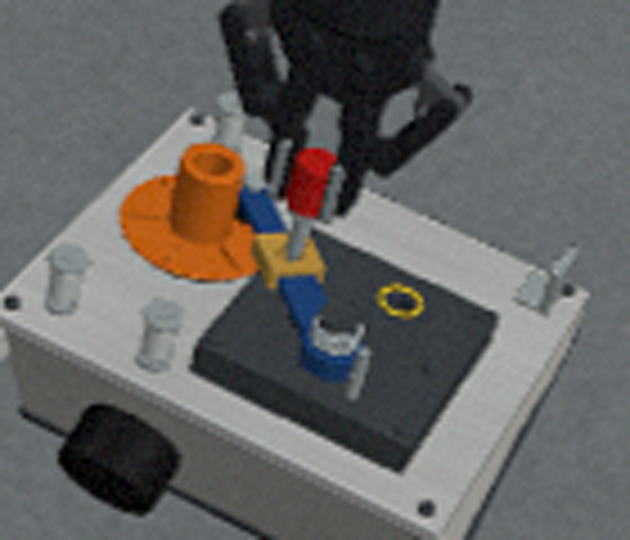

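Run:
```python
import pickle,cv2
c=pickle.load(open('wrist_5.pkl','rb'));i=c['image'][:,:,::-1]
cv2.imwrite('pics/w5z.png',cv2.resize(i[200:250,285:355],None,fx=10,fy=10,interpolation=cv2.INTER_CUBIC))
```

```text
(no output)
```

View pics/w5z.png

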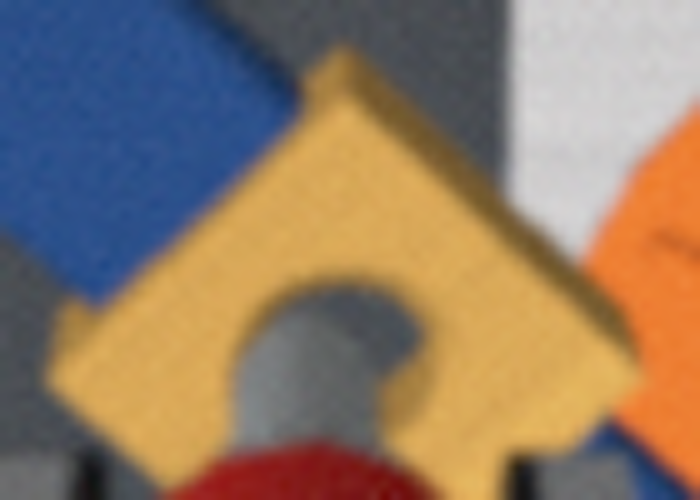

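Run:
```python
from tgt import *
import pickle
c=pickle.load(open('wrist_5.pkl','rb'));n=D[:,2]
def at(u,v,h): return (D.T@(plane(c,u,v,c0+n*h/1000,n)-c0)*1000).round(1)
for u,v in ((34.0,7.5),(4.5,37.5),(63.5,38),): print(at(285+u,200+v,35))
print("bush ctr from hole",at(318.3,236.5,35))
for h in (31,33,35): print("tip",at(315.8,231.5,h))
print(proj(c,W(bush(0)))-[285,200])
```

```text
[ 33.1 -10.7  35. ]
[10.6 10.2 35. ]
[ 10.1 -31.7  35. ]
bush ctr from hole [ 11.3 -10.2  35. ]
tip [13.4 -8.5 31. ]
tip [14.3 -8.5 33. ]
tip [15.2 -8.5 35. ]
[31.99531047 38.04880011]
```

>>> {"op": "apply_moves", "data": {"commands": [{"tx":-0.04,"ty":0.03,"tz":0.0,"rx":0.0,"ry":0.0,"rz":0.0},{"tx":-0.08,"ty":0.07,"tz":0.0,"rx":0.0,"ry":0.0,"rz":0.0},{"tx":-0.08,"ty":0.07,"tz":0.05,"rx":0.0,"ry":0.0,"rz":0.0},{"tx":-0.08,"ty":0.07,"tz":0.12,"rx":0.0,"ry":0.0,"rz":0.0},{"tx":-0.08,"ty":0.07,"tz":0.2,"rx":0.0,"ry":0.0,"rz":0.0},{"tx":-0.08,"ty":0.07,"tz":0.27,"rx":0.0,"ry":0.0,"rz":0.0},{"tx":-0.08,"ty":0.07,"tz":0.33,"rx":0.0,"ry":0.0,"rz":0.0},{"tx":-0.08,"ty":0.07,"tz":0.33,"rx":0.0,"ry":0.0,"rz":0.0}]}}

```text
time: 7.85
eef_pos: [0.5864, 0.0411, 0.2268]
tool_rot: [0.013, 0.975, -0.059, 0.216]
force: [0.2, -0.1, -0.4]
opening: 0.26
```

```bash
python3 look.py 6 wrist scene
```

```text
t 7.95 tcp deck [ 11.4  -9.4 135. ] rot err deg [-0.03 -0.02 -0.  ] F deck [-0.8  0.2 -0.8] op 0.2588071140739585
```

View pics/wrist_6.png

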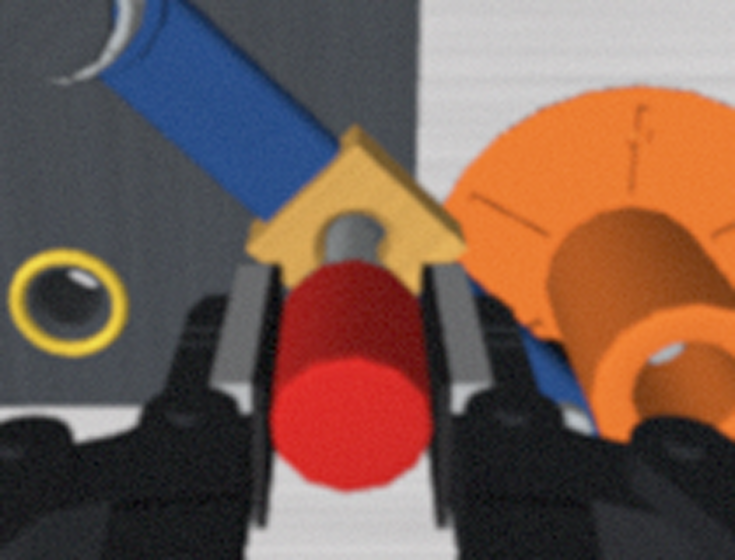

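View pics/scene_6.png

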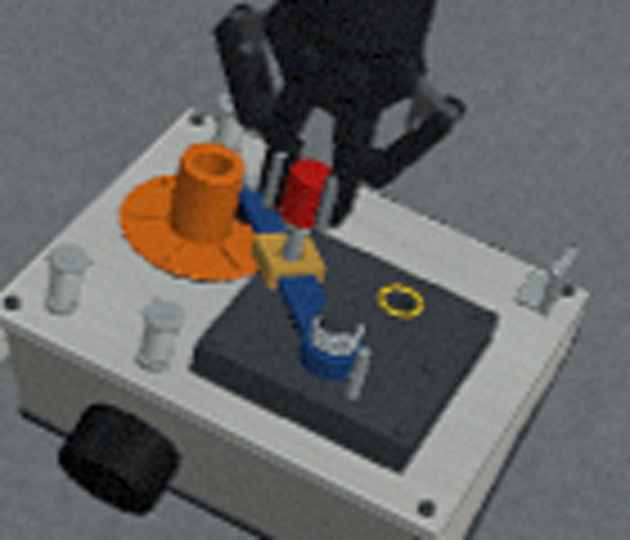

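Run:
```python
from tgt import *
for th in (.06,.18,.33,.48,.63,.78,.9,.95):
    d=bush(th)-bush(0); print(th,(d[0]/30).round(2),(-d[1]/30).round(2))
import pickle
c=pickle.load(open('wrist_6.pkl','rb'));n=D[:,2]
def at(u,v,h): return (D.T@(plane(c,u,v,c0+n*h/1000,n)-c0)*1000).round(1)
print("ring",at(215+68/3.5,170+303/3.5,20))
print("bush",at(215+356/3.5,170+(146+0)/3.5,35),at(215+247/3.5,170+249/3.5,35),at(215+466/3.5,170+247/3.5,35))
```

```text
0.06 -0.1 -0.1
0.18 -0.27 -0.32
0.33 -0.45 -0.62
0.48 -0.58 -0.94
0.63 -0.66 -1.28
0.78 -0.69 -1.63
0.9 -0.68 -1.91
0.95 -0.67 -2.03
ring [-9.7 50.4 20. ]
bush [ 31.3 -11.   35. ] [10.2  9.9 35. ] [ 10.6 -32.2  35. ]
```

>>> {"op": "apply_moves", "data": {"commands": [{"tx":-0.1,"ty":-0.1,"tz":0.0,"rx":0.0,"ry":0.0,"rz":0.0},{"tx":-0.27,"ty":-0.32,"tz":0.0,"rx":0.0,"ry":0.0,"rz":0.0},{"tx":-0.45,"ty":-0.62,"tz":0.0,"rx":0.0,"ry":0.0,"rz":0.0},{"tx":-0.58,"ty":-0.94,"tz":0.0,"rx":0.0,"ry":0.0,"rz":0.0},{"tx":-0.66,"ty":-1.28,"tz":0.0,"rx":0.0,"ry":0.0,"rz":0.0},{"tx":-0.69,"ty":-1.63,"tz":0.0,"rx":0.0,"ry":0.0,"rz":0.0},{"tx":-0.68,"ty":-1.91,"tz":0.0,"rx":0.0,"ry":0.0,"rz":0.0},{"tx":-0.67,"ty":-2.04,"tz":0.0,"rx":0.0,"ry":0.0,"rz":0.0}]}}

```text
time: 8.75
eef_pos: [0.5759, 0.1048, 0.2189]
tool_rot: [0.014, 0.975, -0.058, 0.216]
force: [2.0, -5.6, 0.8]
opening: 0.263
```

```bash
python3 look.py 7 wrist scene
```

```text
t 8.85 tcp deck [ -8.5  52.4 135.2] rot err deg [-0.04 -0.01 -0.07] F deck [ 0.8 -5.3  1.3] op 0.2581952421832368
```

View pics/wrist_7.png

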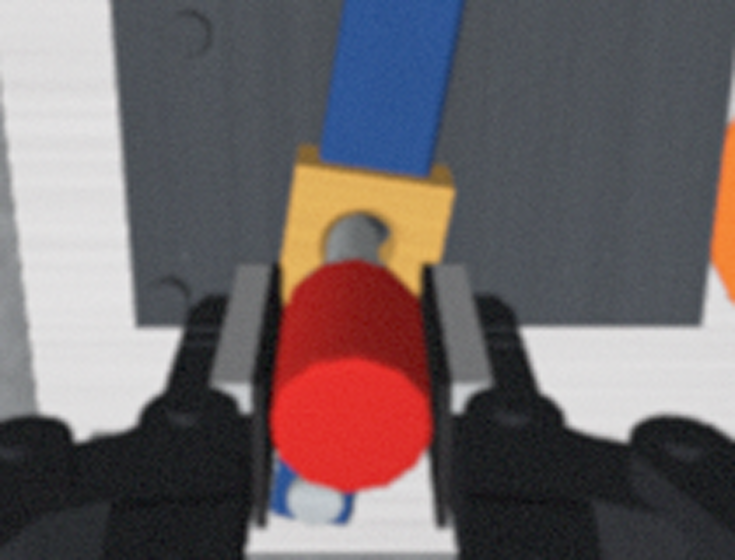

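View pics/scene_7.png

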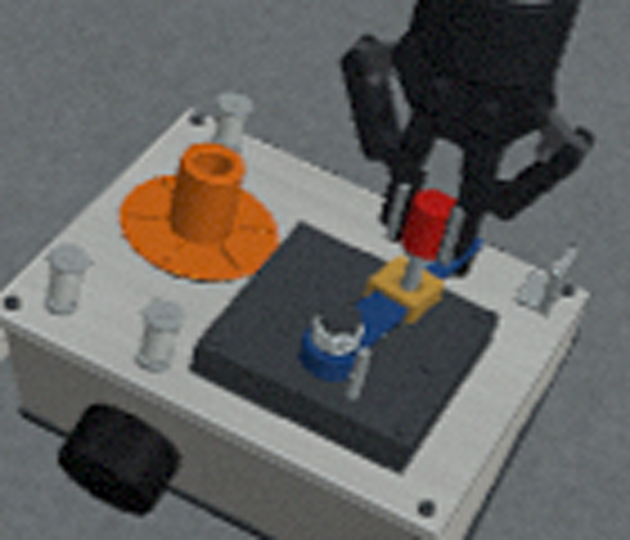

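Run:
```python
from tgt import *
import pickle
c=pickle.load(open('wrist_7.pkl','rb'));n=D[:,2]
def at(u,v,h): return (D.T@(plane(c,215+(u+.5)/3.5-.5,170+(v+.5)/3.5-.5,c0+n*h/1000,n)-c0)*1000)
a,b=at(299,164,35),at(455,187,35); e=(b-a)/np.linalg.norm(b-a); m=(a+b)/2
inw=np.array([e[1],-e[0],0]); 
if inw[0]>0: inw=-inw
print(a,b,np.linalg.norm(a-b),"ctr",m+15*inw, "angle", np.degrees(np.arctan2(inw[1],inw[0])))
```

```text
[ 8.16508172 61.92766717 35.        ] [ 3.52816515 32.53833455 35.        ] 29.752879985165006 ctr [-8.97009312 49.57071568 35.        ] angle 171.03403925233582
```

>>> {"op": "apply_moves", "data": {"commands": [{"tx":0.0,"ty":0.0,"tz":0.05,"rx":0.0,"ry":0.0,"rz":0.0},{"tx":0.0,"ty":0.0,"tz":0.1,"rx":0.0,"ry":0.0,"rz":0.0},{"tx":0.0,"ty":0.0,"tz":0.15,"rx":0.0,"ry":0.0,"rz":0.0},{"tx":0.0,"ty":0.0,"tz":0.2,"rx":0.0,"ry":0.0,"rz":0.0},{"tx":0.0,"ty":0.0,"tz":0.25,"rx":0.0,"ry":0.0,"rz":0.0},{"tx":0.0,"ty":0.0,"tz":0.3,"rx":0.0,"ry":0.0,"rz":0.0},{"tx":0.0,"ty":0.0,"tz":0.35,"rx":0.0,"ry":0.0,"rz":0.0},{"tx":0.0,"ty":0.0,"tz":0.35,"rx":0.0,"ry":0.0,"rz":0.0}]}}

```text
time: 9.65
eef_pos: [0.5802, 0.1034, 0.209]
tool_rot: [0.013, 0.975, -0.059, 0.216]
force: [0.5, -5.3, 1.2]
opening: 0.259
```

```bash
python3 look.py 8 wrist scene
```

```text
t 9.75 tcp deck [ -8.7  51.7 124.3] rot err deg [-0.04 -0.   -0.  ] F deck [ 1.5 -5.4  0.6] op 0.25898913162121173
```

View pics/wrist_8.png

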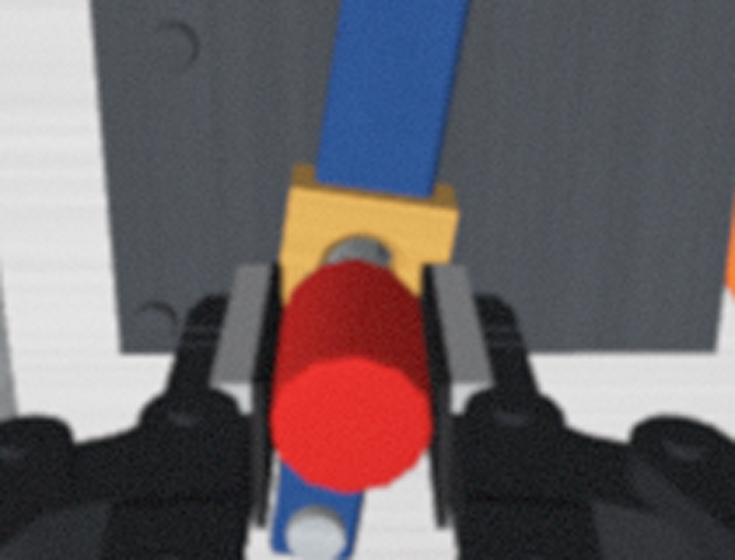

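View pics/scene_8.png

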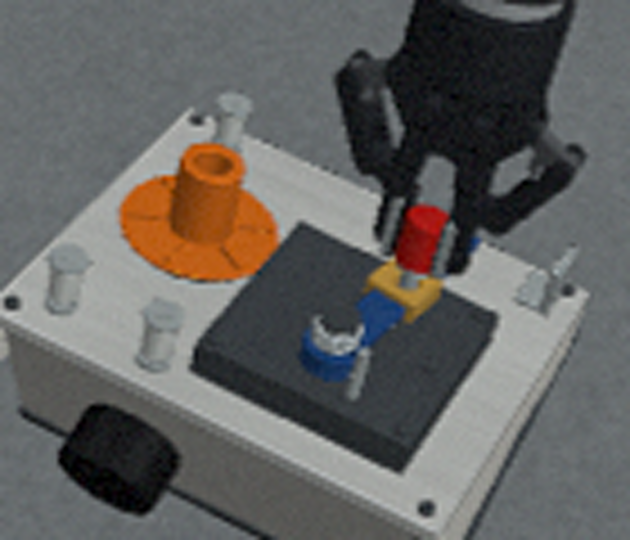

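>>> {"op": "apply_moves", "data": {"commands": [{"tx":0.0,"ty":0.0,"tz":0.06,"rx":0.0,"ry":0.0,"rz":0.0},{"tx":0.0,"ty":0.0,"tz":0.12,"rx":0.0,"ry":0.0,"rz":0.0},{"tx":0.0,"ty":0.0,"tz":0.18,"rx":0.0,"ry":0.0,"rz":0.0},{"tx":0.0,"ty":0.0,"tz":0.24,"rx":0.0,"ry":0.0,"rz":0.0},{"tx":0.0,"ty":0.0,"tz":0.28,"rx":0.0,"ry":0.0,"rz":0.0},{"tx":0.0,"ty":0.0,"tz":0.3,"rx":0.0,"ry":0.0,"rz":0.0},{"tx":0.0,"ty":0.0,"tz":0.32,"rx":0.0,"ry":0.0,"rz":0.0},{"tx":0.0,"ty":0.0,"tz":0.34,"rx":0.0,"ry":0.0,"rz":0.0}]}}

```text
time: 10.55
eef_pos: [0.5846, 0.1031, 0.2008]
tool_rot: [0.013, 0.975, -0.059, 0.216]
force: [-6.9, -4.2, 9.1]
opening: 0.259
```

```bash
python3 look.py 9 wrist scene
```

```text
t 10.65 tcp deck [ -8.2  52.  115.1] rot err deg [-0.01  0.    0.02] F deck [-1.3 -5.1  7.8] op 0.2632012223983425
```

View pics/scene_9.png

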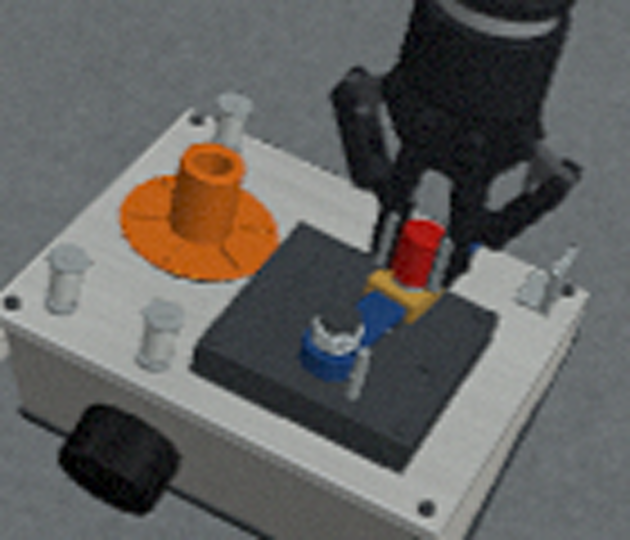

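View pics/wrist_9.png

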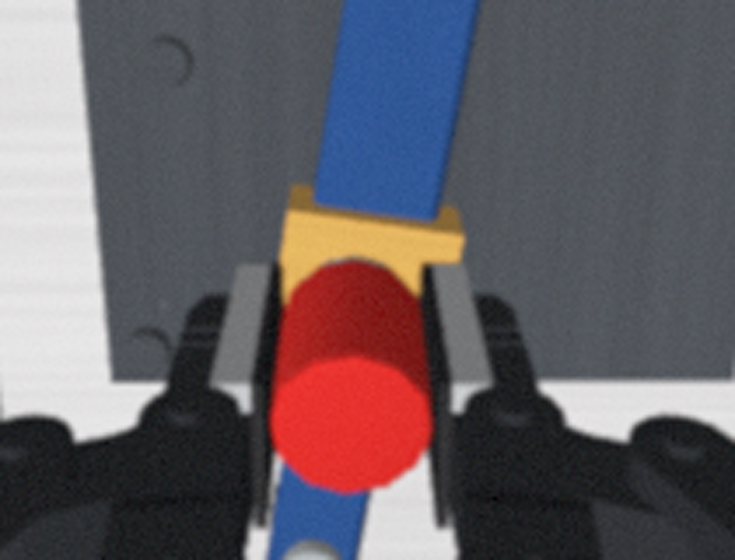

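>>> {"op": "apply_moves", "data": {"commands": [{"tx":0.0,"ty":0.0,"tz":0.02,"rx":0.0,"ry":0.0,"rz":0.0},{"tx":0.0,"ty":0.0,"tz":0.03,"rx":0.0,"ry":0.0,"rz":0.0},{"tx":0.0,"ty":0.0,"tz":0.04,"rx":0.0,"ry":0.0,"rz":0.0},{"tx":0.0,"ty":0.0,"tz":0.05,"rx":0.0,"ry":0.0,"rz":0.0},{"tx":0.0,"ty":0.0,"tz":0.05,"rx":0.0,"ry":0.0,"rz":0.0},{"tx":0.0,"ty":0.0,"tz":0.05,"rx":0.0,"ry":0.0,"rz":0.0},{"tx":0.0,"ty":0.0,"tz":0.05,"rx":0.0,"ry":0.0,"rz":0.0},{"tx":0.0,"ty":0.0,"tz":0.05,"rx":0.0,"ry":0.0,"rz":0.0}]}}

```text
time: 11.45
eef_pos: [0.5849, 0.1033, 0.2008]
tool_rot: [0.013, 0.975, -0.059, 0.216]
force: [-13.3, -3.9, 15.1]
opening: 0.256
```

```bash
python3 look.py 10
```

```text
t 11.45 tcp deck [ -7.9  52.2 114.9] rot err deg [-0.01 -0.03  0.03] F deck [-5.2 -5.5 19.1] op 0.25590172833751634
```

>>> {"op": "apply_moves", "data": {"commands": [{"tx":0.0,"ty":0.0,"tz":-0.03,"rx":0.0,"ry":0.0,"rz":0.0},{"tx":0.0,"ty":0.0,"tz":-0.03,"rx":0.0,"ry":0.0,"rz":0.0},{"tx":0.0,"ty":0.0,"tz":-0.03,"rx":0.0,"ry":0.0,"rz":0.0},{"tx":0.0,"ty":0.0,"tz":-0.03,"rx":0.0,"ry":0.0,"rz":0.0},{"tx":0.0,"ty":0.0,"tz":-0.03,"rx":0.0,"ry":0.0,"rz":0.0},{"tx":0.0,"ty":0.0,"tz":-0.03,"rx":0.0,"ry":0.0,"rz":0.0},{"tx":0.0,"ty":0.0,"tz":-0.03,"rx":0.0,"ry":0.0,"rz":0.0},{"tx":0.0,"ty":0.0,"tz":-0.03,"rx":0.0,"ry":0.0,"rz":0.0}], "fingers": 0.45}}

```text
time: 12.25
eef_pos: [0.5847, 0.1029, 0.1994]
tool_rot: [0.013, 0.975, -0.059, 0.216]
force: [-0.1, -0.1, -0.4]
opening: 0.451
```

```bash
python3 look.py 11 scene wrist
```

```text
t 12.35 tcp deck [ -8.7  51.8 113.8] rot err deg [-0.03 -0.01  0.  ] F deck [-0.1  0.5  0.2] op 0.44909475562344325
```

View pics/wrist_11.png

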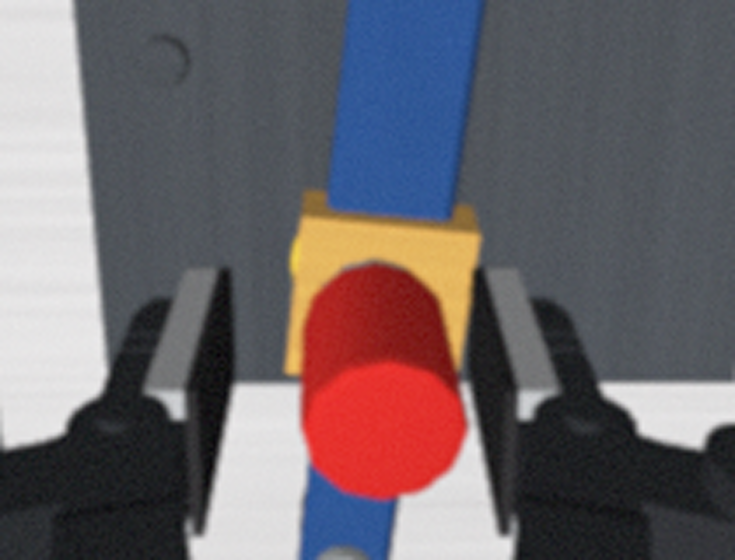

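View pics/scene_11.png

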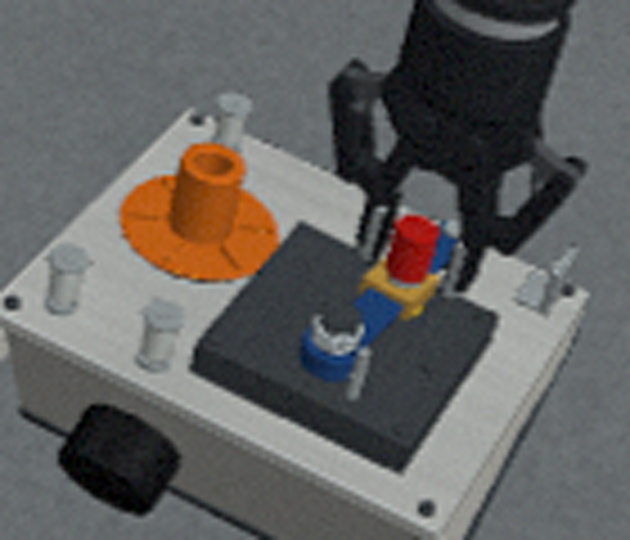

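>>> {"op": "apply_moves", "data": {"commands": [{"tx":0.0,"ty":0.0,"tz":-0.5,"rx":0.0,"ry":0.0,"rz":0.0},{"tx":0.0,"ty":0.0,"tz":-1.4,"rx":0.0,"ry":0.0,"rz":0.0},{"tx":0.0,"ty":0.4,"tz":-2.0,"rx":0.0,"ry":0.0,"rz":0.0},{"tx":0.0,"ty":1.4,"tz":-2.0,"rx":0.0,"ry":0.0,"rz":0.0},{"tx":0.0,"ty":2.5,"tz":-2.0,"rx":0.0,"ry":0.0,"rz":0.0},{"tx":0.05,"ty":3.5,"tz":-1.9,"rx":0.0,"ry":0.0,"rz":0.0},{"tx":0.07,"ty":4.05,"tz":-1.8,"rx":0.0,"ry":0.0,"rz":0.0},{"tx":0.07,"ty":4.05,"tz":-1.8,"rx":0.0,"ry":0.0,"rz":0.0}]}}

```text
time: 13.15
eef_pos: [0.549, -0.017, 0.2491]
tool_rot: [0.014, 0.974, -0.06, 0.216]
force: [-0.3, 0.0, -0.1]
opening: 0.448
```

```bash
python3 look.py 12 scene wrist top
python3 - <<'E'
import pickle,cv2
for n in("wrist",):
  cv2.imwrite(f'pics/{n}_12f.png',pickle.load(open(f'{n}_12.pkl','rb'))['image'][:,:,::-1])
E
```

```text
t 13.3 tcp deck [ -6.5 -69.4 167.9] rot err deg [-0.02 -0.    0.  ] F deck [ 1.   0.9 -0.2] op 0.4499639928897225
```

View pics/wrist_12f.png

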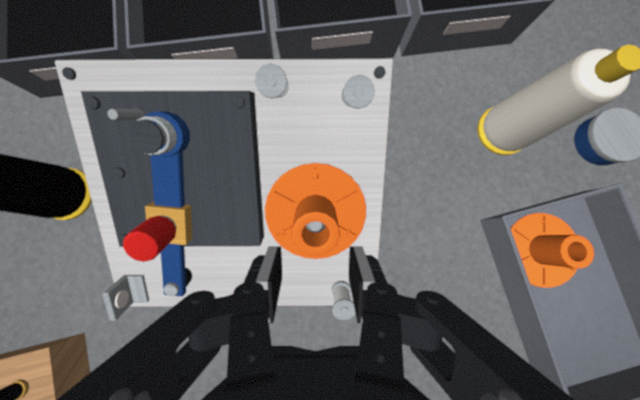

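View pics/scene_12.png

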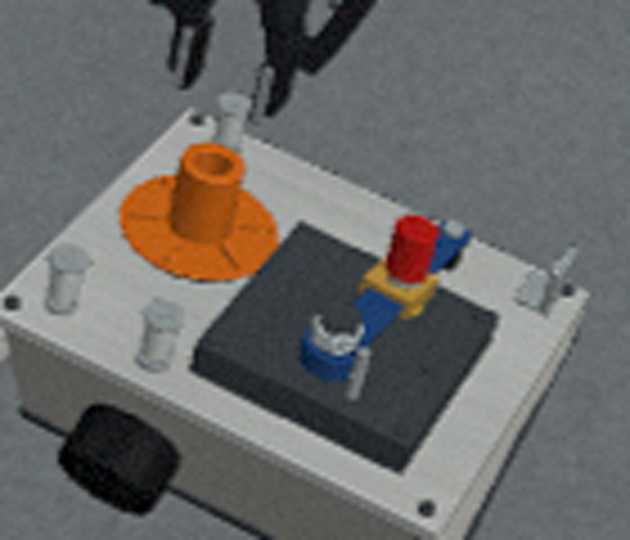

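View pics/top_12.png

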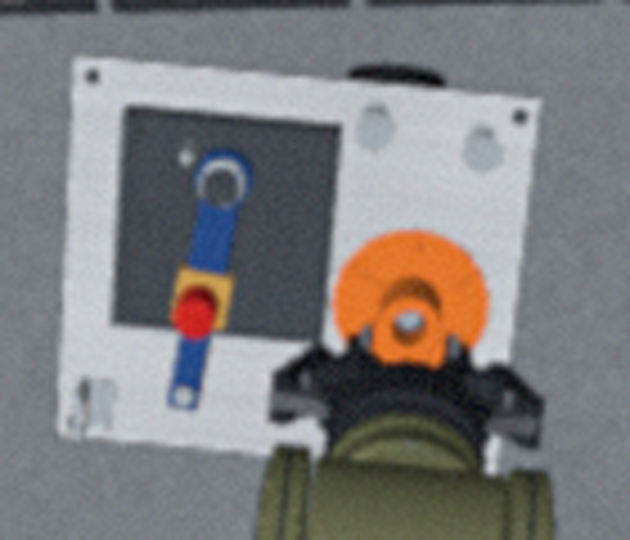

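Run:
```python
from tgt import *
import pickle
C={n:pickle.load(open(f'{n}_12.pkl','rb')) for n in("top","scene","wrist")}
f=lambda x,y,ox,oy:(ox+(x+.5)/4.5-.5,oy+(y+.5)/4.5-.5)
dk=lambda p:(D.T@(p-c0)*1000).round(1)
t=f(195,316,245,120);s=f(415,229,255,165);w=(145,242)
p,r=tri([C["top"],C["scene"]],[t,s]);print("knobtop TS",dk(p),np.round(r,1).tolist())
p,r=tri([C["top"],C["scene"],C["wrist"]],[t,s,w]);print("knobtop TSW",dk(p),np.round(r,1).tolist())
n=D[:,2]
at=lambda c,u,v,h: dk(plane(c,u,v,c0+n*h/1000,n))
print("home pred",[proj(C[k],W(LOCK+[0,-1,49])).round(1) for k in C],t,s,w)
# spool
print("hub top W",at(C["wrist"],315.5,232,52),"flange",at(C["wrist"],316,210,8))
i=C["wrist"]["image"];hsv=cv2.cvtColor(i,cv2.COLOR_RGB2HSV)
m=cv2.inRange(hsv,(5,150,100),(18,255,255)); m[:,420:]=0
x,y,wd,h=cv2.boundingRect(m);print(x,y,wd,h)
print("S hub top",at(C["scene"],*f(212,163,255,165),52))
```

```text
knobtop TS [-10.   47.3  67.7] [[0.4, -0.1], [0.4, 0.0]]
knobtop TSW [-10.4  46.8  65.7] [[0.7, -0.2], [0.1, 0.5], [-2.0, 2.0]]
home pred [array([287. , 189.6]), array([348.5, 215.7]), array([134.4, 245.2])] (287.94444444444446, 189.83333333333331) (346.8333333333333, 215.5) (145, 242)
hub top W [ -8.  -71.5  52. ] flange [ -6.6 -72.    8. ]
18 164 348 233
S hub top [ -7.4 -70.7  52. ]
```

Run:
```python
from tgt import *
import pickle
from station import sense
c=pickle.load(open('wrist_12.pkl','rb'));s=sense()
for z in (.116,.16): print(proj(c,np.array(s['eef_pos'])+rot(s['tool_rot'])@[0,0,z]))
i=c["image"][150:290,250:380,::-1];cv2.imwrite("pics/w12z.png",cv2.resize(i,None,fx=5,fy=4.2,interpolation=cv2.INTER_CUBIC))
```

```text
[312.64748171 230.08738425]
[313.01839313 209.9520602 ]
```

View pics/w12z.png

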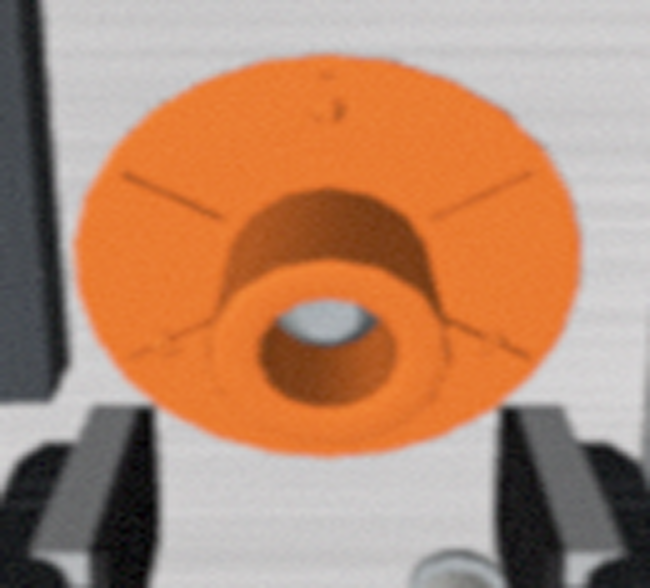

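>>> {"op": "apply_moves", "data": {"commands": [{"tx":-0.04,"ty":0.0,"tz":0.1,"rx":0.0,"ry":0.0,"rz":0.0},{"tx":-0.04,"ty":0.0,"tz":0.3,"rx":0.0,"ry":0.0,"rz":0.0},{"tx":-0.04,"ty":0.0,"tz":0.8,"rx":0.0,"ry":0.0,"rz":0.0},{"tx":-0.04,"ty":0.0,"tz":1.4,"rx":0.0,"ry":0.0,"rz":0.0},{"tx":-0.04,"ty":0.0,"tz":1.9,"rx":0.0,"ry":0.0,"rz":0.0},{"tx":-0.04,"ty":0.0,"tz":2.3,"rx":0.0,"ry":0.0,"rz":0.0},{"tx":-0.04,"ty":0.0,"tz":2.55,"rx":0.0,"ry":0.0,"rz":0.0},{"tx":-0.04,"ty":0.0,"tz":2.55,"rx":0.0,"ry":0.0,"rz":0.0}], "fingers": 0.65}}

```text
time: 14.1
eef_pos: [0.58, -0.0187, 0.178]
tool_rot: [0.013, 0.975, -0.059, 0.215]
force: [0.5, 0.4, -0.4]
opening: 0.652
```

```bash
python3 look.py 13 scene wrist
```

```text
t 14.2 tcp deck [ -7.5 -69.6  91.5] rot err deg [-0.03  0.01 -0.01] F deck [ 1.1 -0.1 -0.4] op 0.648980655927627
```

View pics/wrist_13.png

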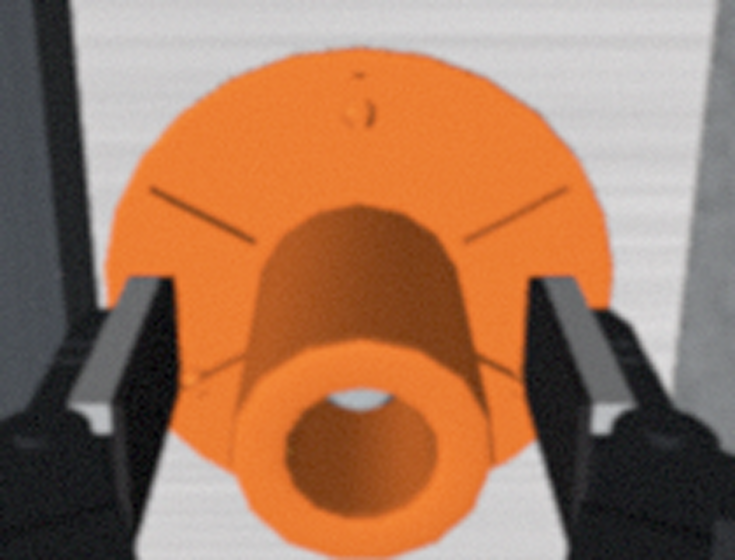

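View pics/scene_13.png

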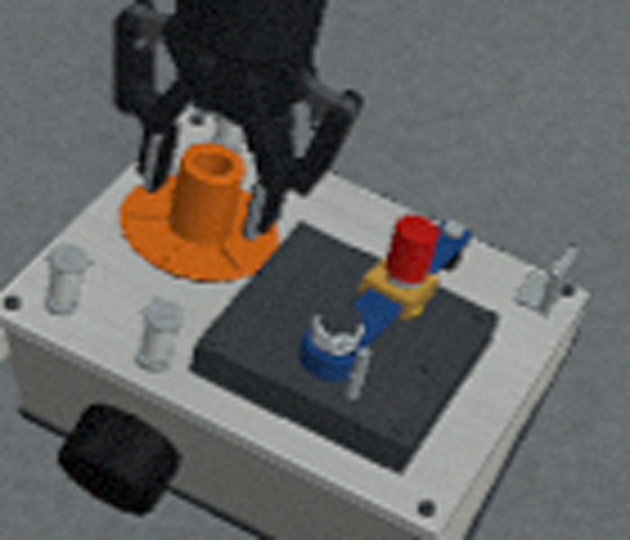

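>>> {"op": "apply_moves", "data": {"commands": [{"tx":-0.02,"ty":0.04,"tz":0.0,"rx":0.0,"ry":0.0,"rz":0.0},{"tx":-0.02,"ty":0.04,"tz":0.0,"rx":0.0,"ry":0.0,"rz":0.0},{"tx":-0.02,"ty":0.04,"tz":0.0,"rx":0.0,"ry":0.0,"rz":0.0},{"tx":-0.02,"ty":0.04,"tz":0.0,"rx":0.0,"ry":0.0,"rz":0.0},{"tx":-0.02,"ty":0.04,"tz":0.0,"rx":0.0,"ry":0.0,"rz":0.0},{"tx":-0.02,"ty":0.04,"tz":0.0,"rx":0.0,"ry":0.0,"rz":0.0},{"tx":-0.02,"ty":0.04,"tz":0.0,"rx":0.0,"ry":0.0,"rz":0.0},{"tx":-0.02,"ty":0.04,"tz":0.0,"rx":0.0,"ry":0.0,"rz":0.0}], "fingers": 0.25}}

```text
time: 15.0
eef_pos: [0.5799, -0.0203, 0.1801]
tool_rot: [0.013, 0.974, -0.059, 0.216]
force: [-2.9, -1.8, 4.8]
opening: 0.41
```

```bash
python3 look.py 14
```

```text
t 15.0 tcp deck [ -7.7 -71.1  92. ] rot err deg [-0.05  0.05 -0.01] F deck [-0.4 -2.2  5.5] op 0.41004126890649684
```

>>> {"op": "apply_moves", "data": {"commands": [{"tx":0.0,"ty":0.0,"tz":-0.2,"rx":0.0,"ry":0.0,"rz":0.0},{"tx":0.0,"ty":0.0,"tz":-0.5,"rx":0.0,"ry":0.0,"rz":0.0},{"tx":0.0,"ty":0.0,"tz":-0.9,"rx":0.0,"ry":0.0,"rz":0.0},{"tx":0.0,"ty":0.0,"tz":-1.3,"rx":0.0,"ry":0.0,"rz":0.0},{"tx":0.0,"ty":0.0,"tz":-1.7,"rx":0.0,"ry":0.0,"rz":0.0},{"tx":0.0,"ty":0.0,"tz":-2.1,"rx":0.0,"ry":0.0,"rz":0.0},{"tx":0.0,"ty":0.0,"tz":-2.4,"rx":0.0,"ry":0.0,"rz":0.0},{"tx":0.0,"ty":0.0,"tz":-2.5,"rx":0.0,"ry":0.0,"rz":0.0}]}}

```text
time: 15.8
eef_pos: [0.5482, -0.0162, 0.249]
tool_rot: [0.013, 0.974, -0.059, 0.217]
force: [0.2, -0.4, -1.1]
opening: 0.41
```

```bash
python3 look.py 15 wrist top
python3 - <<'E'
import pickle,cv2
i=pickle.load(open('wrist_15.pkl','rb'))['image'][:,:,::-1];cv2.imwrite('pics/w15f.png',i)
from h import *
h=np.radians(8); Rb=R.from_euler('z',h).as_matrix()@DOWN
units([.4444,-.3132,.2],Rb)
E
```

```text
t 15.9 tcp deck [ -8.  -70.9 167. ] rot err deg [-0.03  0.06 -0.  ] F deck [-0.3 -0.3 -0.8] op 0.41522502775162956
t=15.9 pos [ 0.5482 -0.0162  0.248 ] t [-2.711 10.243  0.504] r [ 0.411 -3.114 -1.833] dist 0.318 ang 29.1 F [ 0.  -0.3 -0.9] op 0.415
```

View pics/w15f.png

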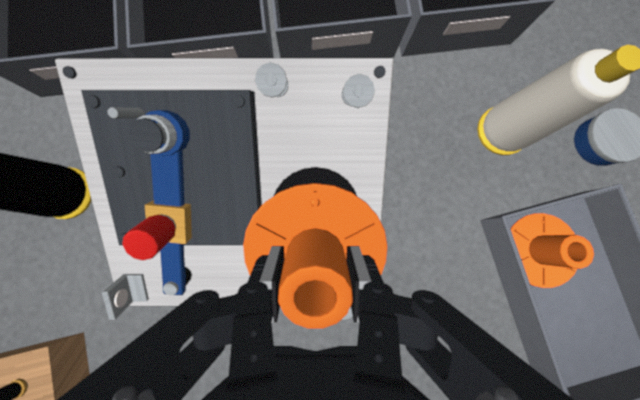

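>>> {"op": "apply_moves", "data": {"commands": [{"tx":-0.2,"ty":0.8,"tz":-0.4,"rx":0.0,"ry":-0.1,"rz":-0.1},{"tx":-0.6,"ty":2.2,"tz":-0.5,"rx":0.0,"ry":-0.4,"rz":-0.3},{"tx":-1.0,"ty":3.7,"tz":-0.5,"rx":0.1,"ry":-0.9,"rz":-0.5},{"tx":-1.4,"ty":5.2,"tz":-0.4,"rx":0.2,"ry":-1.4,"rz":-0.8},{"tx":-1.8,"ty":6.7,"tz":-0.2,"rx":0.2,"ry":-1.9,"rz":-1.1},{"tx":-2.2,"ty":8.2,"tz":0.0,"rx":0.3,"ry":-2.4,"rz":-1.4},{"tx":-2.5,"ty":9.5,"tz":0.2,"rx":0.4,"ry":-2.9,"rz":-1.7},{"tx":-2.71,"ty":10.24,"tz":0.4,"rx":0.41,"ry":-3.11,"rz":-1.83}]}}

```text
time: 16.7
eef_pos: [0.4422, -0.3158, 0.201]
tool_rot: [-0.0, 0.998, 0.069, -0.002]
force: [0.5, 0.1, -0.9]
opening: 0.408
```

```bash
python3 look.py 16 wrist scene top
python3 - <<'E'
import pickle,cv2
from h import *
i=pickle.load(open('wrist_16.pkl','rb'))['image'][:,:,::-1];cv2.imwrite('pics/w16f.png',i)
i=pickle.load(open('scene_16.pkl','rb'))['image'][:,:,::-1];cv2.imwrite('pics/s16.png',cv2.resize(i[80:210,170:290],None,fx=4.5,fy=4.5))
i=pickle.load(open('top_16.pkl','rb'))['image'][:,:,::-1];cv2.imwrite('pics/t16.png',cv2.resize(i[180:290,390:500],None,fx=5,fy=5))
h=np.radians(8); Rb=R.from_euler('z',h).as_matrix()@DOWN
units([.4444,-.3132,.091],Rb)
E
```

```text
t 16.85 tcp deck [ -90.8 -378.8  153.3] rot err deg [  3.35 -25.   -14.46] F deck [-0.3 -0.1 -0.9] op 0.4147064479373785
t=16.9 pos [ 0.4425 -0.3136  0.2005] t [0.073 0.005 3.651] r [-0.019  0.015 -0.021] dist 0.110 ang 0.3 F [ 0.1 -0.1 -0.9] op 0.415
```

View pics/w16f.png

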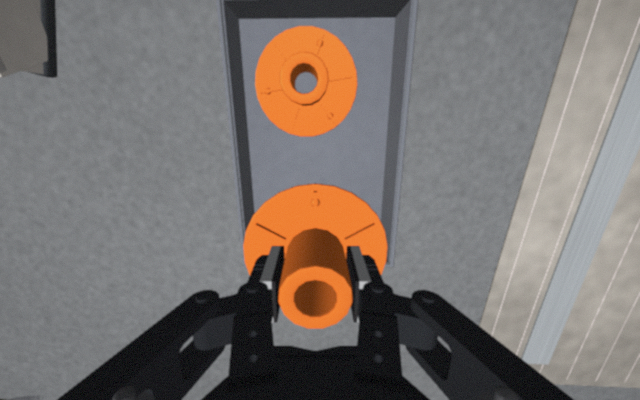

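View pics/s16.png

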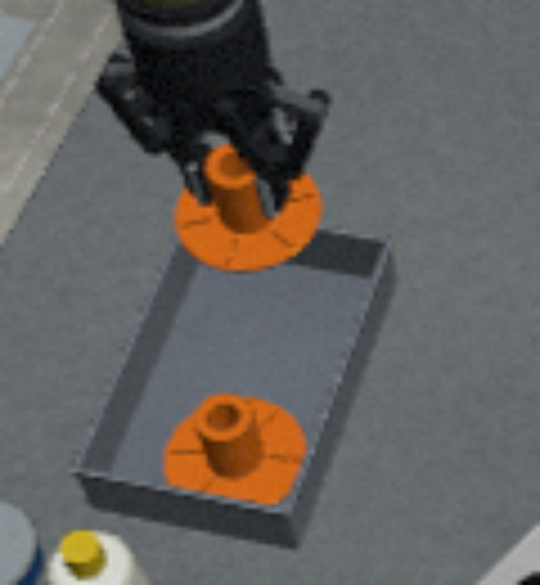

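View pics/t16.png

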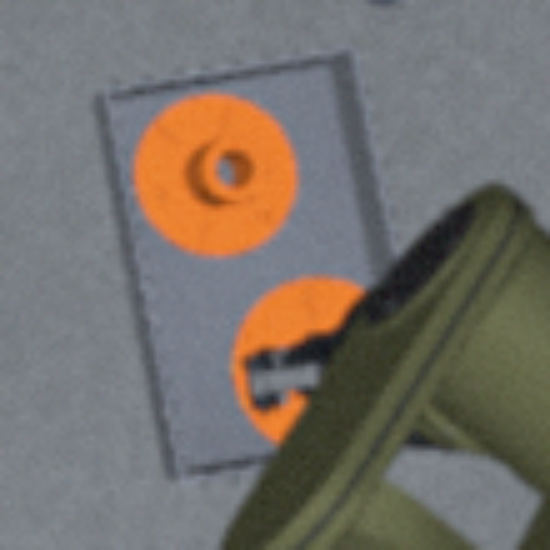

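Run:
```python
import pickle
from h import *
c=pickle.load(open('wrist_16.pkl','rb'))
i=c['image'][:,:,::-1].copy()
cv2.imwrite('pics/w16z.png',cv2.resize(i[0:280,200:430],None,fx=2.9,fy=2.1,interpolation=cv2.INTER_CUBIC))
for nm,pts in (("L",[(221,0),(228,80),(243,250)]),("R",[(417,5),(409,85),(394,245)]),("far",[(225,0),(410,0)])):
    print(nm,[atz(c,u,v,.044).round(4).tolist() for u,v in pts])
sp=atz(c,304,78,.051);print("spool2",sp)
for ctr,yw in (([.4930,-.3046],7.9),([.4949,-.3079],8.4),):
    Rz=R.from_euler('z',yw,degrees=True).as_matrix()[:2,:2]
    f=lambda p: (Rz.T@(np.array(p)[:2]-ctr)*1000).round(1)
    print([f(atz(c,u,v,.044)) for u,v in ((228,80),(243,250),(409,85),(394,245))],"sp2",f(sp),"tcp",f([.4425,-.3136]))
```

```text
L [[0.5866, -0.2304, 0.044], [0.5362, -0.2372, 0.044], [0.395, -0.2563, 0.044]]
R [[0.6022, -0.3658, 0.044], [0.5513, -0.3727, 0.044], [0.4189, -0.3917, 0.044]]
far [[0.587, -0.2331, 0.044], [0.6045, -0.3602, 0.044]]
spool2 [ 0.54462691 -0.29396132  0.051     ]
[array([52. , 60.8]), array([-90.5,  61.3]), array([ 48.4, -75.5]), array([-85.4, -76.1])] sp2 [52.6  3.4] tcp [-51.3  -2. ]
[array([51.1, 63.9]), array([-91.3,  65.7]), array([ 46.4, -72.4]), array([-87.5, -71.8])] sp2 [51.2  6.5] tcp [-52.7   2. ]
```

View pics/w16z.png

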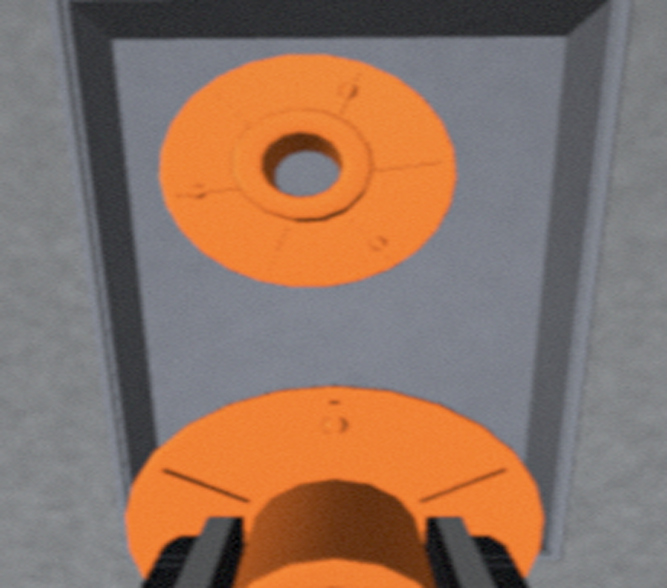

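>>> {"op": "apply_moves", "data": {"commands": [{"tx":0.05,"ty":0.1,"tz":0.4,"rx":0.0,"ry":0.0,"rz":0.0},{"tx":0.05,"ty":0.1,"tz":1.2,"rx":0.0,"ry":0.0,"rz":0.0},{"tx":0.05,"ty":0.1,"tz":2.0,"rx":0.0,"ry":0.0,"rz":0.0},{"tx":0.05,"ty":0.1,"tz":2.7,"rx":0.0,"ry":0.0,"rz":0.0},{"tx":0.05,"ty":0.1,"tz":3.1,"rx":0.0,"ry":0.0,"rz":0.0},{"tx":0.05,"ty":0.1,"tz":3.35,"rx":0.0,"ry":0.0,"rz":0.0},{"tx":0.05,"ty":0.1,"tz":3.5,"rx":0.0,"ry":0.0,"rz":0.0},{"tx":0.05,"ty":0.1,"tz":3.52,"rx":0.0,"ry":0.0,"rz":0.0}]}}

```text
time: 17.65
eef_pos: [0.4452, -0.3156, 0.0967]
tool_rot: [0.0, 0.998, 0.07, -0.0]
force: [-1.1, 0.6, -0.4]
opening: 0.414
```

>>> {"op": "apply_moves", "data": {"commands": [{"tx":0.0,"ty":0.0,"tz":0.03,"rx":0.0,"ry":0.0,"rz":0.0},{"tx":0.0,"ty":0.0,"tz":0.05,"rx":0.0,"ry":0.0,"rz":0.0},{"tx":0.0,"ty":0.0,"tz":0.07,"rx":0.0,"ry":0.0,"rz":0.0},{"tx":0.0,"ty":0.0,"tz":0.09,"rx":0.0,"ry":0.0,"rz":0.0},{"tx":0.0,"ty":0.0,"tz":0.11,"rx":0.0,"ry":0.0,"rz":0.0},{"tx":0.0,"ty":0.0,"tz":0.13,"rx":0.0,"ry":0.0,"rz":0.0},{"tx":0.0,"ty":0.0,"tz":0.14,"rx":0.0,"ry":0.0,"rz":0.0},{"tx":0.0,"ty":0.0,"tz":0.14,"rx":0.0,"ry":0.0,"rz":0.0}]}}

```text
time: 18.45
eef_pos: [0.4448, -0.3157, 0.0923]
tool_rot: [-0.0, 0.998, 0.07, -0.0]
force: [-1.0, -0.5, -0.4]
opening: 0.411
```

```bash
cat > look2.py <<'E'
import pickle,cv2,sys
from h import *
from station import viewer
k=sys.argv[1]
w=viewer.capture("wrist")["image"][:,:,::-1];cv2.imwrite(f'pics/w{k}.png',w)
i=viewer.capture("scene")['image'][:,:,::-1];cv2.imwrite(f'pics/s{k}.png',cv2.resize(i[90:280,170:400],None,fx=3.4,fy=3.1,interpolation=cv2.INTER_CUBIC))
h=np.radians(8); Rb=R.from_euler('z',h).as_matrix()@DOWN
units([.4444,-.317,.091],Rb)
E
python3 look2.py 17
```

```text
t=18.6 pos [ 0.4449 -0.3157  0.0923] t [-0.022  0.041  0.044] r [-0.001  0.004 -0.004] dist 0.002 ang 0.0 F [ 0.5 -0.  -0.4] op 0.413
```

View pics/s17.png

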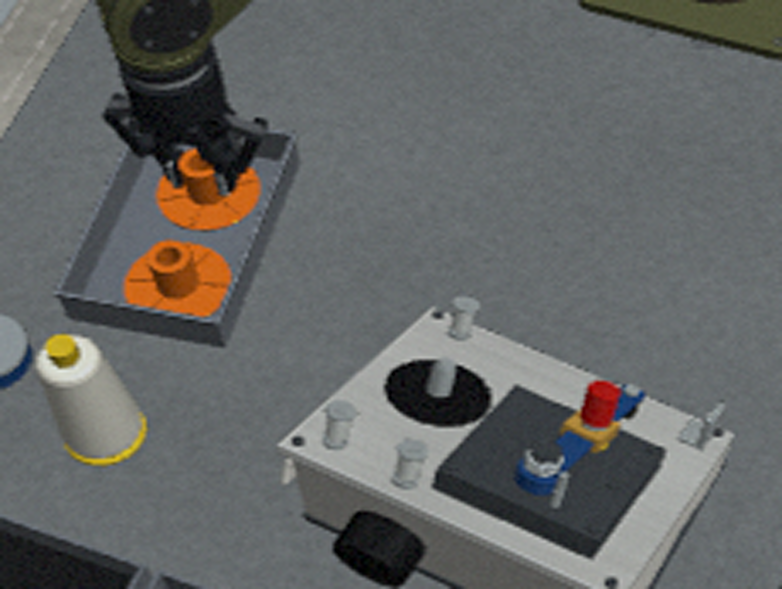

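View pics/w17.png

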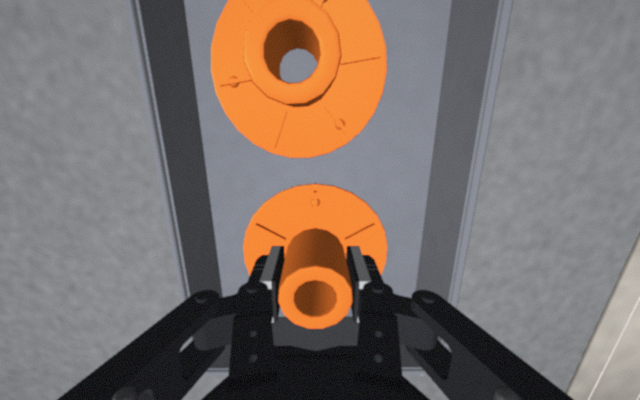

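>>> {"op": "apply_moves", "data": {"commands": [{"tx":0.0,"ty":0.0,"tz":0.015,"rx":0.0,"ry":0.0,"rz":0.0},{"tx":0.0,"ty":0.0,"tz":0.03,"rx":0.0,"ry":0.0,"rz":0.0},{"tx":0.0,"ty":0.0,"tz":0.045,"rx":0.0,"ry":0.0,"rz":0.0},{"tx":0.0,"ty":0.0,"tz":0.06,"rx":0.0,"ry":0.0,"rz":0.0},{"tx":0.0,"ty":0.0,"tz":0.07,"rx":0.0,"ry":0.0,"rz":0.0},{"tx":0.0,"ty":0.0,"tz":0.08,"rx":0.0,"ry":0.0,"rz":0.0},{"tx":0.0,"ty":0.0,"tz":0.09,"rx":0.0,"ry":0.0,"rz":0.0},{"tx":0.0,"ty":0.0,"tz":0.09,"rx":0.0,"ry":0.0,"rz":0.0}]}}

```text
time: 19.35
eef_pos: [0.445, -0.3158, 0.0907]
tool_rot: [-0.0, 0.998, 0.07, -0.0]
force: [-2.7, 1.6, 7.9]
opening: 0.411
```

>>> {"op": "apply_moves", "data": {"commands": [{"tx":0.0,"ty":0.0,"tz":-0.02,"rx":0.0,"ry":0.0,"rz":0.0},{"tx":0.0,"ty":0.0,"tz":-0.02,"rx":0.0,"ry":0.0,"rz":0.0},{"tx":0.0,"ty":0.0,"tz":-0.02,"rx":0.0,"ry":0.0,"rz":0.0},{"tx":0.0,"ty":0.0,"tz":-0.02,"rx":0.0,"ry":0.0,"rz":0.0},{"tx":0.0,"ty":0.0,"tz":-0.02,"rx":0.0,"ry":0.0,"rz":0.0},{"tx":0.0,"ty":0.0,"tz":-0.02,"rx":0.0,"ry":0.0,"rz":0.0},{"tx":0.0,"ty":0.0,"tz":-0.02,"rx":0.0,"ry":0.0,"rz":0.0},{"tx":0.0,"ty":0.0,"tz":-0.02,"rx":0.0,"ry":0.0,"rz":0.0}], "fingers": 0.62}}

```text
time: 20.15
eef_pos: [0.4449, -0.3157, 0.0902]
tool_rot: [-0.0, 0.998, 0.069, -0.0]
force: [0.0, 0.1, -0.2]
opening: 0.625
```

>>> {"op": "apply_moves", "data": {"commands": [{"tx":0.0,"ty":0.0,"tz":-0.2,"rx":0.0,"ry":0.0,"rz":0.0},{"tx":0.0,"ty":0.0,"tz":-0.6,"rx":0.0,"ry":0.0,"rz":0.0},{"tx":0.0,"ty":0.0,"tz":-1.2,"rx":0.0,"ry":0.0,"rz":0.0},{"tx":0.0,"ty":0.0,"tz":-2.0,"rx":0.0,"ry":0.0,"rz":0.0},{"tx":0.0,"ty":0.0,"tz":-3.0,"rx":0.0,"ry":0.0,"rz":0.0},{"tx":0.0,"ty":0.0,"tz":-4.0,"rx":0.0,"ry":0.0,"rz":0.0},{"tx":0.0,"ty":0.0,"tz":-4.7,"rx":0.0,"ry":0.0,"rz":0.0},{"tx":0.0,"ty":0.0,"tz":-5.0,"rx":0.0,"ry":0.0,"rz":0.0}]}}

```text
time: 20.95
eef_pos: [0.4459, -0.3165, 0.2445]
tool_rot: [0.002, 0.998, 0.07, 0.002]
force: [1.0, 0.2, -1.0]
opening: 0.62
```

```bash
python3 look2.py 18; python3 look.py 18 top scene
```

```text
t=21.1 pos [ 0.4456 -0.3162  0.2426] t [-5.400e-02  5.000e-03  5.055e+00] r [ 0.022 -0.015 -0.003] dist 0.152 ang 0.2 F [ 0.7 -1.3 -0.3] op 0.620
t 21.15 tcp deck [ -72.2 -380.3  187.6] rot err deg [  3.29 -24.94 -14.63] F deck [ 0.1  0.8 -0. ] op 0.6239198306631896
```

View pics/s18.png

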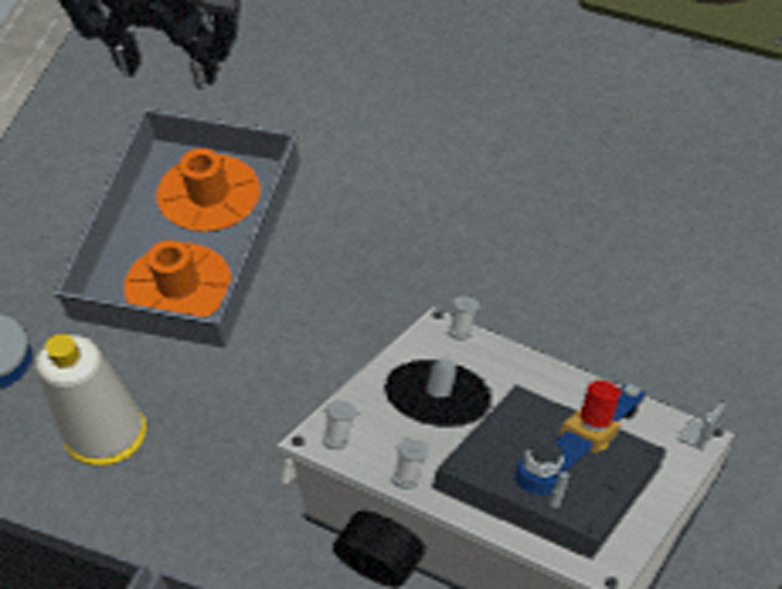

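View pics/w18.png

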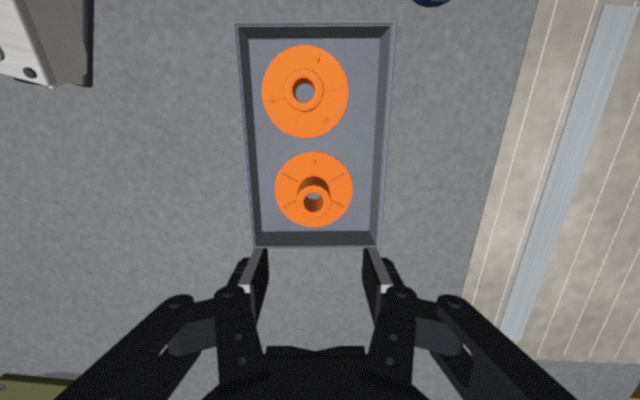

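View pics/scene_18.png

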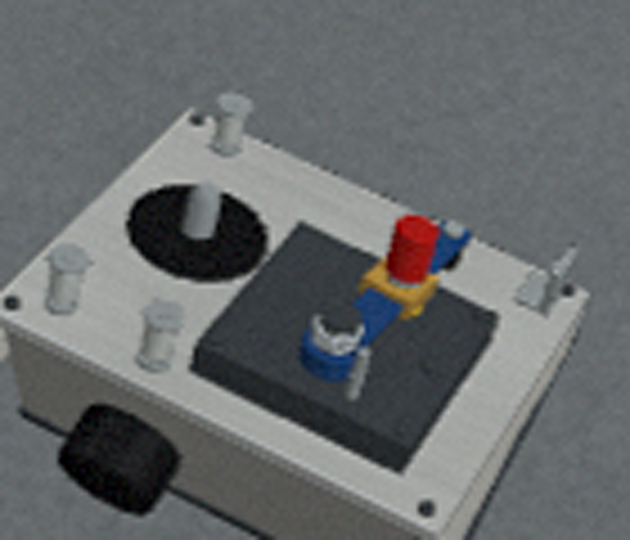

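View pics/top_18.png

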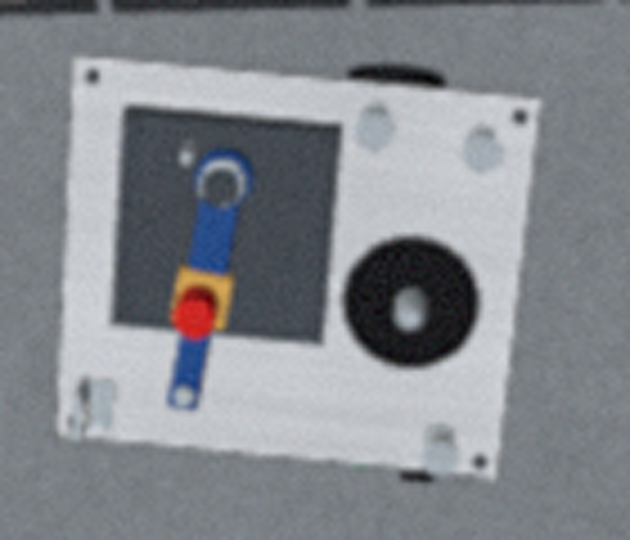

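```bash
python3 -c "
from station import job_done,sense
print(job_done()); print(sense()['time'])"
```

```text
the job is handed in; nothing more can be done
None
the job is handed in; nothing more can be done
```

The feeder is ready for a new spool, and I handed the job in at about 21 s of the 61 s allowed.

**What I did**
- I took the pin from the tool block, put it in the bush, swung the arm to 0.95 rad and pushed the pin home. It stopped hard at about 19 N with no further movement.
- I lifted the orange spool about 75 mm along its spindle. I then set it upright in the free end of the bin, down to about 8 N of contact, before opening the fingers.

**Last checks**
- **Pin and arm:** the arm stayed back on its own, and the pin and arm sat at the same place in the pictures from release to hand-in. The arm has settled about 2–3 mm towards its rest position, within the play of the holes.
- **Knob height:** two cameras put the knob's top at 67.7 mm above the deck, and adding the wrist camera gave 65.7 mm; fully home is 69 mm. That low reading is within measuring error, so the pin is not standing proud. The knob leans about 3 mm under the spring.
- **Spool:** it stands flat in the bin, clear of the walls and of the other spool.
- **Bin position:** the three cameras disagreed by up to about 7 mm on where the bin lies across its width, so I aimed between their readings. The clearance there was about 20 mm each side.
- **Other things:** the gripper met no unexpected contact, and the second spool and white cone looked unmoved. I did not measure the other tools, black cone, shears or tin again at the end.

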